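Clamp a batch of wood letters in the lever press

ROBOT

A 6-joint arm with a two-finger parallel gripper is mounted at the origin on a cart in front of the work surface, level with it; the furniture and walls round the work are solid. World frame = base frame: x ahead of the robot, y to its left, z up, the work surface at z = 0. Lengths are in m, angles in rad, forces in N, time in s.
With the tool pointing down it reaches from about 0.225 to 0.725 m from the base axis. Payload 3.1 kg.
Tool frame: the origin (TCP) lies midway between the tips of the shut fingers; the grasp point (between the pads) lies 19 mm behind it; z points along the fingers, y is the line along which they close (so a half turn about z gives the same grasp; the last joint's range is limited). The gripper opens to 85 mm and grips with 20 to 120 N. Pads are 22 mm wide; open, the fingers measure 114 mm over their backs; the gripper's body (76 mm by 85 mm) begins 54 mm behind the grasp point. The pads swing forward as they close: fully open they stand 13 mm farther back than shut.
Start: joints at [0.993, 0.048, 0.099, 1.622, 0, 1.443], TCP at [0.228, 0.473, 0.231] pointing down, gripper open.
Joint ranges: [-2.91, 2.91], [-0.99, 1.94], [-1.21, 1.42], [-2.12, 2.29], [-1.49, 1.47], [-3.14, 3.14]. Speed limits (rad/s): [2.79, 2.79, 3.14, 3.14, 3.14, 3.14].

INTERFACE

Orientations are given as a unit quaternion [x, y, z, w].
In Python, from bench import * gives the robot as it stands.
- The arm moves only by the tool carry_out, never from a script. Its argument "series" is a list of rows, each an object of numbers: "tx", "ty", "tz": the shift along the tool's x, y, z in cm; "twist": the turn about the tool's z in rad. A call has 1 to 20 rows; each row shifts and turns the commanded pose from where the row before left it, along the tool's axes as they then stand; what a row does not reach is not made up. A row lasts 1/12 s, in which the tool goes at most 41.7 mm and 7.16 degrees, less where a joint would pass 70% of its speed; a pose out of reach is approached as far as the arm can. A call with a gripper value outside its range is refused whole. "hand" is the finger opening in cm, from 0 to 8.54, set as the call begins (left out, the last holds). The fingers move at their own pace and stop on an object; "newtons" is the grip in N (left out, the last holds). Time passes only in rows, so rows that do not move let the fingers close. It gives the time, the measured TCP pose, the force, the opening and the grip force at its end, in the units of the state.
- read_state(): the state, without advancing time (a new reading comes with each control period).
- grab_frame(name): name is "scene" or "top"; returns the picture (400x640x3 uint8, red, green, blue); there is no depth.
- calibration(name): a dict with "mtx" (3x3 intrinsics, pixels), "cam_to_world" (4x4, takes a point from camera to world coordinates). Camera axes: x right, y up, looking along -z (the intrinsics and any distortion apply to the point x, -y, -z); pixel columns grow to the right and rows downward; lengths in m; the calibration is good to about 2 mm. A picture is of the moment at which its call begins. calibration takes no time and is no camera call.
- sign_off(): hands the job in; it is judged then, once.
The state is a dict: "t": time; "qpos": joint angles; "joint_velocities": joint speeds; "joint_torque": joint torques, N m; "tool_pos": TCP position; "tool_rot": TCP orientation; "contact_force": force on the tool from outside, world axes, zero at the start; "moment": the same for the moment, N m; "width": finger opening in m; "finger_force": force on a finger pad.
Only numpy, scipy, OpenCV 4.12 (cv2) and the standard library are available. Lean on these libraries where they do the work, as an engineer would, in place of code of your own. Each camera call takes 0.05 s, during which the arm holds its last target. There are 200 camera calls.

TASK

Load the glued wood letters into the green clamping press: take the wooden spacer block out of its bed and lay it flat on the bench clear of the press, and set every loose wood letter that is on the bench flat in the bed, face up, inside the low rim, letting go of each. Then seat the aluminium pressure plate over both guide pins so that it sits flat on their shoulders, and let go of it; last of all, squeeze the red release button in the lever's grip and swing the lever fully down over the plate until the released button springs out and the lever stays latched. Leave the eraser and the black loupe where they are.

Things in the scene. Friction and masses are not known exactly. Their poses are not given: they have to be found in the camera images.
- press: green clamping press, fixed, base 180 x 260 x 14 mm. Origin on the bench under the bed's centre; x to its back, y to its left, z up. Behind the bed a shaft (the lever's hinge) runs along y at x = 88 mm, bearings 75 mm high. The lever swings at y = -132 mm beside a notched sector (y -120 to -112 mm, x over 18 mm, to z = 135 mm). Two 62 mm toes on the shaft, y = +-84 mm, point up with the lever
- bed (a point): centre of the bed's surface, 14 mm above the bench; axes as the press. The bed is a flat square, 108 x 108 mm inside a steel rim 4 mm thick and 6 mm high
- pin_left (a point): left guide pin (press y = +74 mm, x = 0): centre of its shoulder's top, 41 mm above the bench; axes as the press. Shoulder 20 mm dia; the pin above it 12 mm dia, straight for 21 mm, then tapering to 5 mm dia, 33 mm high in all
- pin_right (a point): the same on the right guide pin (y = -74 mm)
- plate: aluminium plate 112 (x) x 190 (y) x 12 mm, 0.4 to 0.6 kg, two 15 mm holes at y = +-74 mm (x = 0), thin soft felt below. Origin at the centre of its metal underside, z up. On top a wooden handle bar 70 mm long in x, 14 mm thick in y, to 40 mm above the underside: pinch it across y. Half turns are alike. Seated: origin 41 mm above the bench, over the press's origin, y along the press's y
- lever (a joint): lever angle, rad: 0 fully up (arm 1.45 rad above level), 1.45 fully down (arm level, pointing along -x of the press); starts at 0 to 0.08. Stiff hinge (0.5 N m, stays where left). A pawl locks it in notches every 0.36 rad unless the button is pressed; do not force it. The last notch, from 1.40 on, latches it. If the plate is not seated the toes meet it and stop the lever short
- release (a joint): red release button in the lever's grip: 0 out, 0.006 fully pressed (m). Spring 3 N at first, 8 N fully in; from 0.0052 the lever is free. Pinching the grip between two fingers across the press's y presses it. Let go between notches it springs out only part of the way
- lever_hinge (a point): point on the lever's hinge axis in the lever's plane, 62 mm above the bench; axes as the press (the hinge axis is y)
- lever_grip (a point): centre of the lever's black grip, 165 mm from the hinge axis; the grip is 76 mm long along the arm (127 to 203 mm from the axis), 24 mm wide in y and 28 mm thick. Its axes turn with the lever (they are those of the press when the lever is fully up)
- button_face (a point): centre of the red button's face on the left (+y) side of the grip, 20 mm from the grip's middle plane when out, 14 mm when pressed; the button is 34 mm long along the arm, 16 mm wide. The two sides of the grip over the button are 32 mm apart when out, 26 mm when pressed
- spacer: brown wooden spacer block 75 (x) x 34 (y) x 17 mm, lying in the bed at the start. Origin at the centre of its underside
- eraser: pale eraser block 64 x 46 x 22 mm, a bystander. Origin at the centre of its underside
- loupe: black waisted loupe, 48 mm dia, 43 mm high, a bystander. Origin at the centre of its underside
- letter_1: wood letter, a brown wooden block 46 x 34 (x by y) x 25 mm with a dark raised letter on top (the solid body is 23 mm high). Origin at the centre of its underside, z up; may be absent
- letter_2: wood letter, a brown wooden block 46 x 33 (x by y) x 25 mm with a dark raised letter on top (the solid body is 23 mm high). Origin at the centre of its underside, z up; may be absent
- letter_3: wood letter, a brown wooden block 48 x 38 (x by y) x 25 mm with a dark raised letter on top (the solid body is 23 mm high). Origin at the centre of its underside, z up; may be absent
- letter_4: wood letter, a brown wooden block 45 x 31 (x by y) x 25 mm with a dark raised letter on top (the solid body is 23 mm high). Origin at the centre of its underside, z up; may be absent
Things that resemble listed ones, but are neither listed nor needed, are in the scene too. Leave any purple or turquoise look-alike of the letter_2 alone.

How it is judged:
On the way, in this order (a step that is already met when the one before it is completed fails the run):
1. the spacer is flat on the bench clear of the press and all letters present stand flat in the bed, let go (height (world z) of spacer below 0.006 m and angle between spacer's own z axis and vertical below 0.1 rad and horizontal distance between spacer and press above 0.1 m and x of letter_1 in the frame of press between -0.058 and 0.058 m and y of letter_1 in the frame of press between -0.058 and 0.058 m and z of letter_1 in the frame of press between 0.009 and 0.0185 m and angle between each of letter_1, letter_2, letter_3, letter_4's own z axis and vertical below 0.08 rad and x of letter_2 in the frame of press between -0.058 and 0.058 m and y of letter_2 in the frame of press between -0.058 and 0.058 m and z of letter_2 in the frame of press between 0.009 and 0.0185 m and x of letter_3 in the frame of press between -0.058 and 0.058 m and y of letter_3 in the frame of press between -0.058 and 0.058 m and z of letter_3 in the frame of press between 0.009 and 0.0185 m and x of letter_4 in the frame of press between -0.058 and 0.058 m and y of letter_4 in the frame of press between -0.058 and 0.058 m and z of letter_4 in the frame of press between 0.009 and 0.0185 m and contact force between the fingers and letter_1 below 0.1 N and contact force between the fingers and letter_2 below 0.1 N and contact force between the fingers and letter_3 below 0.1 N and contact force between the fingers and letter_4 below 0.1 N and contact force between the fingers and spacer below 0.1 N and value of joint lever below 0.2 rad), for 0.2 s.
2. the plate sits flat on both pin shoulders, let go, with the lever still up (height (world z) of spacer below 0.006 m and angle between spacer's own z axis and vertical below 0.1 rad and horizontal distance between spacer and press above 0.1 m and x of letter_1 in the frame of press between -0.058 and 0.058 m and y of letter_1 in the frame of press between -0.058 and 0.058 m and z of letter_1 in the frame of press between 0.009 and 0.0185 m and angle between each of letter_1, letter_2, letter_3, letter_4's own z axis and vertical below 0.08 rad and x of letter_2 in the frame of press between -0.058 and 0.058 m and y of letter_2 in the frame of press between -0.058 and 0.058 m and z of letter_2 in the frame of press between 0.009 and 0.0185 m and x of letter_3 in the frame of press between -0.058 and 0.058 m and y of letter_3 in the frame of press between -0.058 and 0.058 m and z of letter_3 in the frame of press between 0.009 and 0.0185 m and x of letter_4 in the frame of press between -0.058 and 0.058 m and y of letter_4 in the frame of press between -0.058 and 0.058 m and z of letter_4 in the frame of press between 0.009 and 0.0185 m and z of plate in the frame of press between 0.0385 and 0.0435 m and angle between plate's own z axis and vertical below 0.03 rad and horizontal distance between plate and press below 0.004 m and angle between the y axis of plate and the y axis of press, either way round below 0.05 rad and contact force between the fingers and plate below 0.1 N and value of joint lever below 0.2 rad), for 0.2 s.
3. the lever is swung with its button pressed (value of joint lever between 0.5 and 1.3 rad and value of joint release above 0.0045 m), for 0.1 s.
At the end, for the whole second after the job is handed in: Spacer flat on the bench, 0.1 m or more from the press centre; every letter present flat in the bed inside the rim (tilt < 0.08 rad); plate on both shoulders (height 2.5 mm, centre 4 mm, tilt 0.03 rad); lever past 1.39 rad, button out (< 2 mm); all at rest (height (world z) of spacer below 0.006 m and angle between spacer's own z axis and vertical below 0.1 rad and horizontal distance between spacer and press above 0.1 m and x of letter_1 in the frame of press between -0.058 and 0.058 m and y of letter_1 in the frame of press between -0.058 and 0.058 m and z of letter_1 in the frame of press between 0.009 and 0.0185 m and angle between each of letter_1, letter_2, letter_3, letter_4's own z axis and vertical below 0.08 rad and x of letter_2 in the frame of press between -0.058 and 0.058 m and y of letter_2 in the frame of press between -0.058 and 0.058 m and z of letter_2 in the frame of press between 0.009 and 0.0185 m and x of letter_3 in the frame of press between -0.058 and 0.058 m and y of letter_3 in the frame of press between -0.058 and 0.058 m and z of letter_3 in the frame of press between 0.009 and 0.0185 m and x of letter_4 in the frame of press between -0.058 and 0.058 m and y of letter_4 in the frame of press between -0.058 and 0.058 m and z of letter_4 in the frame of press between 0.009 and 0.0185 m and z of plate in the frame of press between 0.0385 and 0.0435 m and angle between plate's own z axis and vertical below 0.03 rad and horizontal distance between plate and press below 0.004 m and angle between the y axis of plate and the y axis of press, either way round below 0.05 rad and value of joint lever above 1.39 rad and value of joint release below 0.002 m and linear speed of each of letter_1, letter_2, letter_3, letter_4, spacer, plate below 0.02 m/s); the robot touches nothing.
It fails at once if the eraser or the loupe is pushed more than 3 cm (distance of any of eraser, loupe from where it was at the start of the episode above 0.03 m).
Of letter_1, letter_2, letter_3, letter_4 only 3 to 4 are there at a start; the rules pass over those that are not, and their reading is None.
At some moment in a run one of letter_1, letter_2, letter_3, letter_4, plate may be knocked a few centimetres aside while the robot is not near it.
It also fails if it takes over 192 s, if anything falls off the work surface, if the arm or the gripper's body presses on something with over 40 N, if the wrist force passes 120 N, or if a joint passes its speed limit or range.

## Working session

There is one attempt and no reset: what is moved stays moved. The work goes in short steps, Python scripts to look and compute and a tool call to move; the robot and the scene stay as the last step left them, time stands still between calls to the robot, and variables do not carry over. Pictures are saved under pics/ and viewed, at most 14 in all, crops included, and the job is handed in when it is done.

Besides the shell and the picture viewer there is one more tool, called after "Call:" as name([rows], argument=value, ...), one row to a line, values as JSON. carry_out: Moves the arm, as the interface text tells. Its arguments: {"type":"object","properties":{"series":{"type":"array"},"hand":{"type":"number"},"newtons":{"type":"number"}},"required":["series"]}

```bash
mkdir -p pics; ls; python3 - <<'E'
from bench import *
import cv2,numpy as np
s=read_state();print(s)
for n in("scene","top"):
    f=grab_frame(n);cv2.imwrite(f"pics/{n}0.png",f[:,:,::-1]);c=calibration(n);print(n,{k:np.round(v,4).tolist() if hasattr(v,'__len__') and not isinstance(v,str) else v for k,v in c.items()})
E
```

```text
pics
{'t': 0.0, 'qpos': array([ 9.93220744e-01,  4.87679940e-02,  9.75751069e-02,  1.62200970e+00,
       -5.03721921e-05,  1.44302933e+00]), 'joint_velocities': array([-7.45934024e-05, -2.90333056e-04, -1.20262362e-03,  1.28763258e-03,
       -2.37544074e-03,  1.76566312e-03]), 'joint_torque': array([ 4.76750865e-04, -3.38778090e+01,  3.20016396e+01,  2.03040306e-02,
       -1.45812970e-05,  8.25017452e-06]), 'tool_pos': array([0.22793294, 0.47224622, 0.23009681]), 'tool_rot': array([ 2.23012874e-01,  9.74814757e-01, -1.13777919e-03, -3.91931656e-04]), 'contact_force': array([ 0.33717075,  0.06911738, -0.34060801]), 'moment': array([0.00680899, 0.00206376, 0.00692944]), 'finger_force': 0.0, 'width': 0.08538099017155508}
scene {'mtx': [[475.6632, 0.0, 324.9708], [0.0, 475.6632, 194.5876], [0.0, 0.0, 1.0]], 'cam_to_world': [[0.8089, 0.3425, -0.478, 0.0036], [-0.5879, 0.4832, -0.6487, -0.7446], [0.0088, 0.8057, 0.5922, 0.8706], [0.0, 0.0, 0.0, 1.0]]}
top {'mtx': [[413.1588, 0.0, 327.5571], [0.0, 413.1588, 200.1824], [0.0, 0.0, 1.0]], 'cam_to_world': [[-0.0049, 0.9863, -0.1647, 0.3793], [-0.9998, -0.0077, -0.0159, 0.0619], [-0.0169, 0.1646, 0.9862, 1.3928], [0.0, 0.0, 0.0, 1.0]]}
```

```bash
python3 - <<'E'
import cv2
for n in("scene","top"):
    f=cv2.imread(f"pics/{n}0.png");print(f.shape);cv2.imwrite(f"pics/{n}0b.png",cv2.resize(f,(800,500),interpolation=cv2.INTER_CUBIC))
E
```

```text
(400, 640, 3)
(400, 640, 3)
```

View pics/scene0.png

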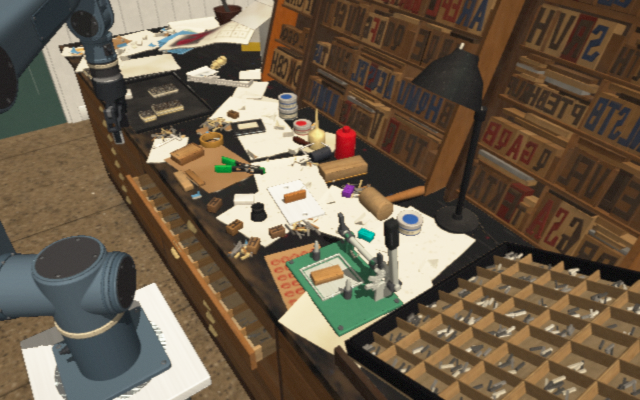

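View pics/top0.png

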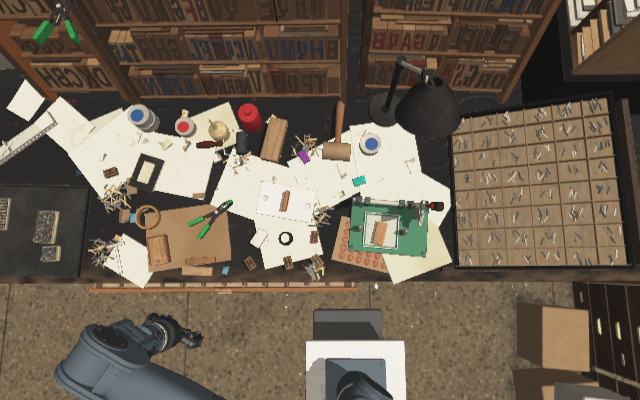

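The scene view shows the press at about (345,280) and the plate with its handle at (295,198). In the top view the press is at (388,230), the plate at (287,201), the loupe at (285,239), the eraser at (259,238), and letter-like blocks near (249,261), (290,263) and (315,240). I'll enlarge both.

```bash
python3 - <<'E'
import cv2
f=cv2.imread("pics/top0.png");cv2.imwrite("pics/t1.png",cv2.resize(f[170:290,225:385],None,fx=5,fy=5,interpolation=cv2.INTER_CUBIC))
f=cv2.imread("pics/scene0.png");cv2.imwrite("pics/s1.png",cv2.resize(f[165:285,200:360],None,fx=5,fy=5,interpolation=cv2.INTER_CUBIC))
E
```

```text
(no output)
```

View pics/t1.png

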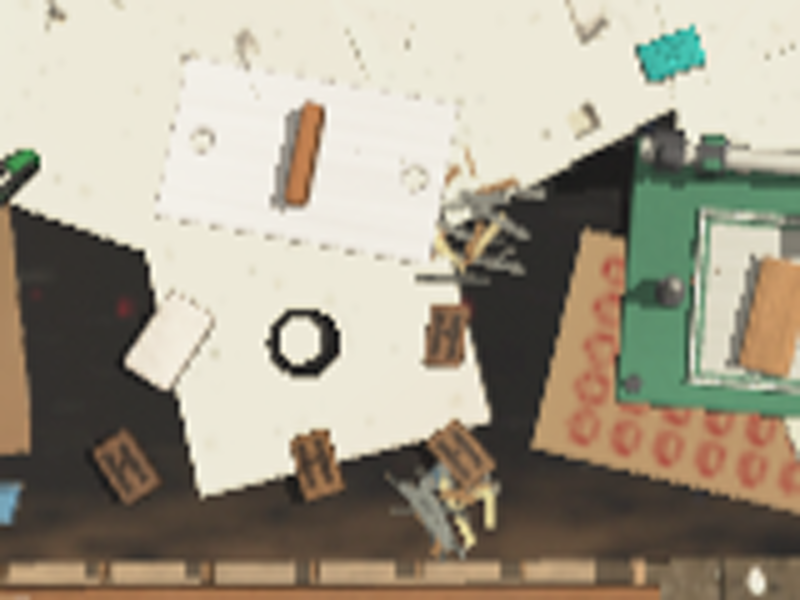

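View pics/s1.png

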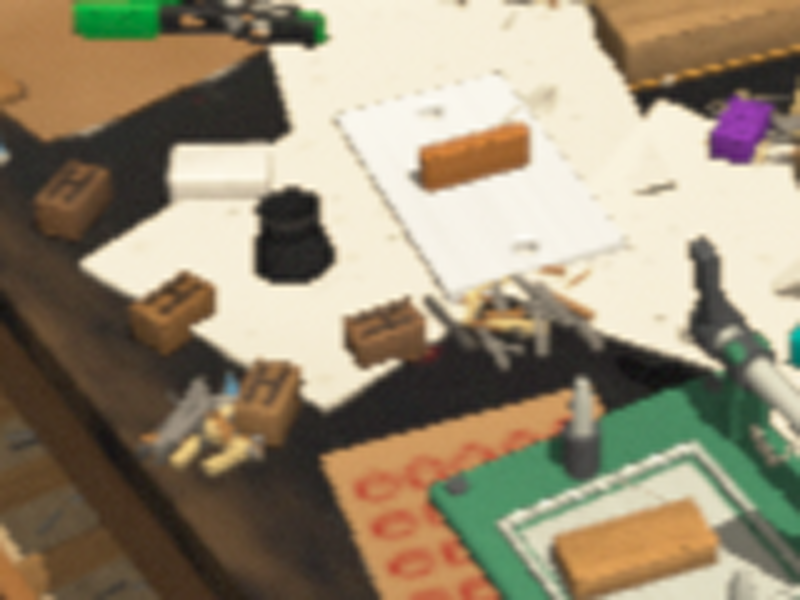

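The enlarged crops show four H letters. Their top-crop centres are A (126,467), B (317,465), C (462,455) and D (446,336). Next is a close montage of the press in both views.

```bash
cat > h.py <<'E'
from bench import *
import cv2,numpy as np
from scipy.optimize import least_squares
CAL={n:calibration(n) for n in("scene","top")}
def proj(n,P):
    c=CAL[n];T=np.linalg.inv(np.array(c["cam_to_world"]));p=np.atleast_2d(P)@T[:3,:3].T+T[:3,3]
    q=np.c_[p[:,0],-p[:,1],-p[:,2]]@np.array(c["mtx"]).T;return q[:,:2]/q[:,2:]
def ray(n,uv):
    c=CAL[n];T=np.array(c["cam_to_world"]);d=np.linalg.inv(c["mtx"])@[uv[0],uv[1],1];d=T[:3,:3]@[d[0],-d[1],-d[2]];return T[:3,3],d
def atz(n,uv,z):
    o,d=ray(n,uv);return o+d*(z-o[2])/d[2]
def tri(a,b):
    o,d=ray("top",a);p,e=ray("scene",b);A=np.c_[d,-e];s=np.linalg.lstsq(A,p-o,rcond=None)[0];x,y=o+d*s[0],p+e*s[1];return (x+y)/2,np.linalg.norm(x-y)
E
python3 - <<'E'
import h,cv2,numpy as np
print(h.CAL['top'].keys())
print("press~",h.atz("top",(385,230),.014))
for n,uv in dict(A=(126,467),B=(317,465),C=(462,455),D=(446,336),plate=(305,160)).items(): print(n,h.atz("top",(225+uv[0]/5,170+uv[1]/5),.025).round(4))
t=cv2.imread("pics/top0.png")[190:265,340:450];s=cv2.imread("pics/scene0.png")[215:340,260:410]
a=cv2.resize(t,(440,300),interpolation=cv2.INTER_CUBIC);cv2.imwrite("pics/t2.png",cv2.resize(t,None,fx=7,fy=7,interpolation=cv2.INTER_CUBIC))
cv2.imwrite("pics/s2.png",cv2.resize(s,None,fx=4.8,fy=4.8,interpolation=cv2.INTER_CUBIC)); 
E
```

```text
dict_keys(['mtx', 'cam_to_world'])
press~ [ 0.50723968 -0.10702153  0.014     ]
A [0.3993 0.339  0.025 ]
B [0.3999 0.2134 0.025 ]
C [0.4059 0.1182 0.025 ]
D [0.4839 0.1288 0.025 ]
plate [0.6026 0.2236 0.025 ]
```

View pics/t2.png

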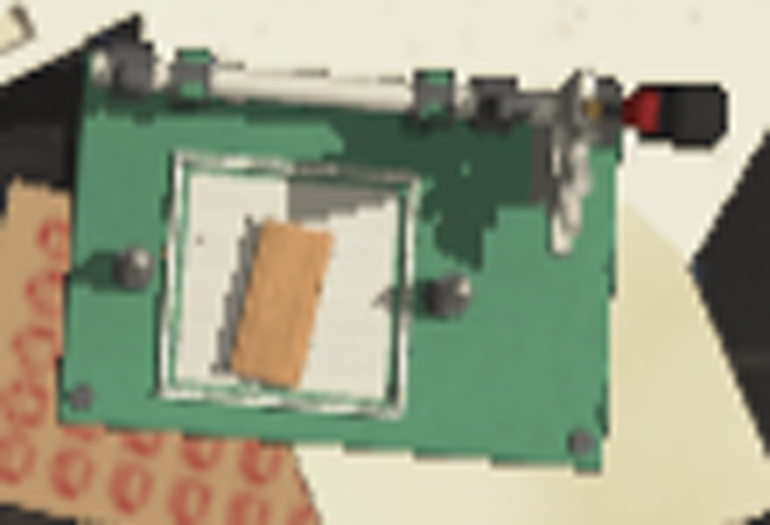

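View pics/s2.png

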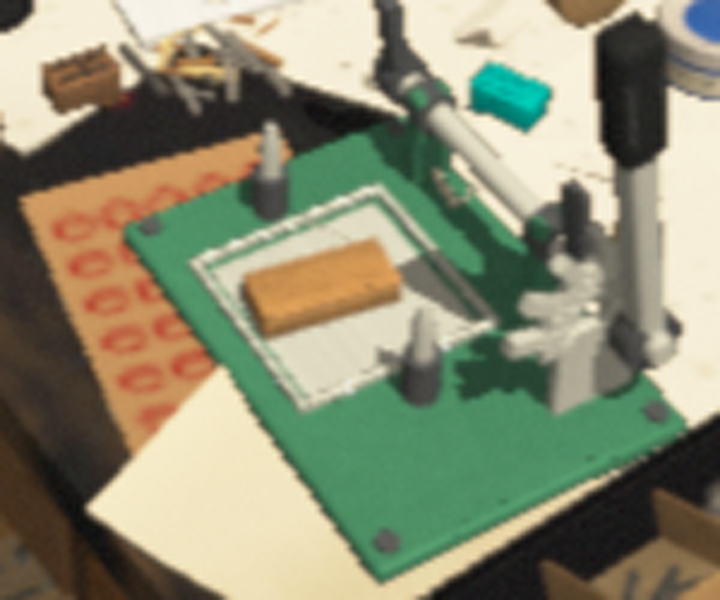

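The press crops give clear rim corners. In the top view they are (178,152), (417,178), (402,415) and (160,395), and the pins are at (132,268) and (448,295). I'll fit the press, plate, spacer and letters with box models in both views.

```bash
cat >> h.py <<'E'
def box(p,sz,z0=0.):
    x,y,a=p;X,Y,Z=np.array(sz)/2;c,s=np.cos(a),np.sin(a)
    return np.array([[x+c*i*X-s*j*Y,y+s*i*X+c*j*Y,z0+k*2*Z] for i in(-1,1) for j in(-1,1) for k in(0,1)])
def fitbox(masks,p0,sz,z0=0.,S=8):
    from scipy.optimize import minimize
    def cost(p):
        r=0
        for n,m in masks.items():
            q=proj(n,box(p,sz,z0));c=proj(n,box(p0,sz,z0)).mean(0).round().astype(int);R=16 if n=="scene" else 14
            x0,y0=c-R;w=m[y0:y0+2*R,x0:x0+2*R].astype(float)
            im=np.zeros((2*R*S,2*R*S),np.uint8);h=cv2.convexHull(((q-[x0,y0]+.5)*S).astype(np.float32)).astype(np.int32);cv2.fillConvexPoly(im,h,1)
            im=cv2.resize(im.astype(np.float32),(2*R,2*R),interpolation=cv2.INTER_AREA)
            r+=np.abs(im-w).sum()/im.sum()
        return r
    best=None
    for a in np.arange(-90,90,15)*np.pi/180:
        c=cost([p0[0],p0[1],a])
        if best is None or c<best[0]: best=(c,a)
    s=np.array([[0,0,0],[.006,0,.1],[0,.006,-.1],[-.005,-.005,.15]])+[p0[0],p0[1],best[1]]
    r=minimize(cost,s[0],method="Nelder-Mead",options=dict(initial_simplex=s,xatol=1e-4,fatol=1e-4,maxiter=300))
    return r.x,r.fun
def brown(n,f):
    h=cv2.cvtColor(f,cv2.COLOR_BGR2HSV);m=((h[...,0]>=5)&(h[...,0]<=18)&(h[...,1]>75)&(h[...,2]>40)).astype(np.uint8)
    return cv2.morphologyEx(m,cv2.MORPH_CLOSE,np.ones((3,3),np.uint8))
def fitpress(t,s):
    M=np.array([[58,58,20],[58,-58,20],[-58,-58,20],[-58,58,20]])/1e3
    N=np.array([[58,58,20],[-58,58,20],[-58,-58,20],[58,-58,20],[0,74,74],[0,-74,74]])/1e3
    def W(p,M): c,s_=np.cos(p[2]),np.sin(p[2]);return M@np.array([[c,s_,0],[-s_,c,0],[0,0,1]])+[p[0],p[1],p[3]]
    f=lambda p:np.r_[(proj("top",W(p,M))-t).ravel(),(proj("scene",W(p,N))-s).ravel()]
    return least_squares(f,[.5,-.1,-.1,0]),f
E
python3 - <<'E'
from h import *
t=(np.array([[178,152],[417,178],[402,415],[160,395]])+.5)/7-.5+[340,190]
s=(np.array([[375,185],[190,262],[303,408],[497,322],[269,123],[424,310]])+.5)/4.8-.5+[260,215]
r,f=fitpress(t,s);print("press",r.x.round(4),r.fun.round(1))
H=[[(203,140),(432,110)],[(415,178),(526,247)],[(315,103),(530,128)],[(300,207),(428,188)]]
for a,b in H: 
    p,e=tri((np.array(a)+.5)/5-.5+[225,170],(np.array(b)+.5)/5-.5+[200,165]);print("hole/handle",p.round(4),round(e,4))
F={n:cv2.imread(f"pics/{n}0.png") for n in("top","scene")};m={n:brown(n,F[n]) for n in F}
for n,p in dict(A=(.395,.335),B=(.40,.213),C=(.406,.118),D=(.484,.129)).items():
    for sz in((.046,.034,.024),(.048,.038,.024)):
        x,c=fitbox(m,p,sz);print(n,x.round(4),round(c,3), [fitbox({k:m[k]},p,sz)[0].round(3).tolist() for k in m])
x,c=fitbox(m,(r.x[0],r.x[1]),(.075,.034,.017),.014);print("spacer",x.round(4),c)
E
```

```text
press [ 0.5052 -0.0918 -0.0944  0.0009] [-0.5  0.4  0.1 -0.3  0.1  0.6 -0.5  0.4  0.7 -0.4 -0.4 -0.3 -0.3  0.4
  0.7 -0.3  0.2  0.9  0.1 -0.4]
hole/handle [0.6197 0.2957 0.0156] 0.0003
hole/handle [0.5929 0.1518 0.0131] 0.0004
hole/handle [0.6401 0.217  0.0396] 0.0
hole/handle [0.5739 0.2288 0.0163] 0.0012Traceback (most recent call last):
  File "<stdin>", line 11, in <module>
  File "h.py", line 30, in fitbox
    c=cost([p0[0],p0[1],a])
  File "h.py", line 22, in cost
    q=proj(n,box(p,sz,z0));c=proj(n,box(p0,sz,z0)).mean(0).round().astype(int);R=16 if n=="scene" else 14
                                    ~~~^^^^^^^^^^
  File "h.py", line 15, in box
    x,y,a=p;X,Y,Z=np.array(sz)/2;c,s=np.cos(a),np.sin(a)
    ^^^^^
ValueError: not enough values to unpack (expected 3, got 2)
```

```bash
sed -i 's/^    x,y,a=p;X/    x,y,a=(*p,0)[:3];X/' h.py; python3 - <<'E'
from h import *
F={n:cv2.imread(f"pics/{n}0.png") for n in("top","scene")};m={n:brown(n,F[n]) for n in F}
for n,p in dict(A=(.395,.335),B=(.40,.213),C=(.406,.118),D=(.484,.129)).items():
    for sz in((.046,.034,.024),(.048,.038,.024)):
        x,c=fitbox(m,p,sz);print(n,x.round(4),round(c,3), [fitbox({k:m[k]},p,sz)[0].round(3).tolist() for k in m])
x,c=fitbox(m,(.505,-.092),(.075,.034,.017),.014);print("spacer",x.round(4),c)
E
```

```text
A [0.3777 0.3347 0.3877] 2.268 [[0.38, 0.333, 0.491], [0.372, 0.329, 0.26]]
A [0.378  0.336  0.3736] 1.976 [[0.379, 0.338, 0.305], [0.365, 0.319, 0.718]]
B [0.3798 0.211  0.1401] 1.686 [[0.4, 0.214, 0.325], [0.375, 0.203, 0.395]]
B [0.3806 0.2112 0.1552] 1.517 [[0.398, 0.215, 0.484], [0.373, 0.202, 0.76]]
C [0.4046 0.1207 0.5122] 1.287 [[0.405, 0.12, 0.621], [0.403, 0.122, 0.675]]
C [0.4023 0.1224 0.742 ] 1.229 [[0.404, 0.121, 0.455], [0.402, 0.124, 0.732]]
D [ 0.4883  0.1307 -0.2318] 0.741 [[0.489, 0.129, 0.076], [0.487, 0.132, -0.539]]
D [ 0.4878  0.1309 -0.5157] 0.852 [[0.486, 0.129, 0.257], [0.488, 0.131, -0.526]]
spacer [ 0.4966 -0.0866 -0.2525] 0.18624762888319546
```

```bash
python3 - <<'E'
from h import *
F={n:cv2.imread(f"pics/{n}0.png") for n in("top","scene")}
H=cv2.cvtColor(F["top"],cv2.COLOR_BGR2HSV)
for nm,(u,v) in dict(Aside=(248,266),A=(246,260),B=(285,264),C=(320,259),deskA=(243,272),deskB=(296,273),deskC=(306,262)).items(): print(nm,H[v-1:v+2,u-1:u+2].reshape(-1,3).tolist())
H=cv2.cvtColor(F["scene"],cv2.COLOR_BGR2HSV)
for nm,(u,v) in dict(A=(209,207),B=(229,230),C=(251,250),deskA=(206,220),deskB=(220,240),deskC=(258,255)).items(): print(nm,H[v-1:v+2,u-1:u+2].reshape(-1,3).tolist())
E
```

```text
Aside [[13, 110, 130], [14, 89, 89], [14, 81, 72], [13, 112, 123], [13, 105, 114], [13, 87, 82], [13, 85, 63], [13, 114, 119], [14, 106, 101]]
A [[13, 111, 103], [12, 120, 130], [13, 119, 135], [13, 115, 120], [12, 107, 110], [13, 114, 119], [13, 107, 98], [13, 81, 79], [12, 96, 85]]
B [[14, 102, 147], [13, 108, 83], [13, 89, 77], [15, 82, 103], [14, 119, 105], [13, 94, 79], [13, 101, 73], [14, 128, 143], [14, 106, 96]]
C [[15, 118, 156], [14, 111, 113], [12, 46, 55], [14, 110, 134], [14, 119, 169], [13, 98, 94], [14, 81, 97], [14, 116, 149], [14, 113, 144]]
deskA [[15, 57, 63], [15, 57, 63], [15, 64, 64], [15, 61, 67], [13, 67, 69], [16, 76, 70], [14, 74, 72], [14, 76, 74], [14, 78, 75]]
deskB [[14, 73, 73], [13, 78, 75], [14, 84, 76], [14, 77, 79], [13, 83, 80], [14, 86, 83], [14, 85, 84], [13, 89, 86], [13, 89, 86]]
deskC [[17, 43, 53], [13, 43, 53], [10, 42, 55], [13, 42, 54], [15, 38, 53], [13, 42, 54], [6, 47, 54], [13, 44, 52], [15, 39, 52]]
A [[13, 143, 98], [14, 141, 107], [14, 140, 109], [15, 144, 94], [14, 139, 103], [13, 144, 103], [15, 144, 90], [14, 145, 93], [14, 143, 96]]
B [[14, 144, 90], [15, 153, 102], [16, 148, 119], [16, 149, 87], [16, 148, 93], [14, 143, 102], [16, 155, 84], [14, 143, 89], [14, 142, 95]]
C [[15, 144, 126], [15, 140, 129], [15, 141, 130], [15, 143, 121], [16, 139, 125], [15, 142, 124], [15, 132, 114], [15, 121, 118], [15, 129, 119]]
deskA [[15, 100, 66], [15, 89, 69], [17, 91, 70], [16, 100, 66], [17, 89, 66], [14, 90, 65], [14, 104, 71], [15, 89, 69], [13, 93, 66]]
deskB [[12, 113, 81], [14, 107, 79], [14, 114, 78], [15, 106, 77], [13, 108, 78], [13, 101, 78], [14, 102, 80], [13, 105, 78], [15, 108, 78]]
deskC [[15, 65, 47], [17, 52, 44], [24, 30, 42], [17, 40, 45], [17, 45, 40], [18, 29, 44], [14, 62, 45], [17, 52, 44], [15, 26, 40]]
```

```bash
python3 - <<'E'
s=open('h.py').read()
s=s.replace("(h[...,1]>75)&(h[...,2]>40)","(h[...,1]>(122 if n=='scene' else 92))&(h[...,2]>55)")
open('h.py','w').write(s)
E
python3 - <<'E'
from h import *
F={n:cv2.imread(f"pics/{n}0.png") for n in("top","scene")};m={n:brown(n,F[n]) for n in F}
for n,p in dict(A=(.395,.335),B=(.40,.213),C=(.404,.120),D=(.484,.129)).items():
    for sz in((.046,.034,.024),(.048,.038,.024)):
        x,c=fitbox(m,p,sz);print(n,x.round(4),round(c,3), [fitbox({k:m[k]},p,sz)[0].round(3).tolist() for k in m])
E
```

```text
A [0.4003 0.343  0.9015] 0.726 [[0.401, 0.343, 0.905], [0.399, 0.342, 0.91]]
A [0.4004 0.3415 0.9376] 0.864 [[0.4, 0.342, 0.978], [0.399, 0.34, 0.951]]
B [0.4023 0.2162 0.2292] 0.777 [[0.401, 0.217, 0.195], [0.398, 0.217, -0.352]]
B [ 0.401   0.2144 -0.0122] 0.912 [[0.401, 0.216, -0.02], [0.399, 0.217, -0.373]]
C [0.4044 0.1208 0.5411] 0.828 [[0.405, 0.121, 0.553], [0.403, 0.122, 0.512]]
C [0.4036 0.1221 0.5318] 0.912 [[0.404, 0.122, 0.5], [0.4, 0.121, 0.837]]
D [ 0.4889  0.1319 -0.2794] 0.923 [[0.489, 0.13, 0.03], [0.488, 0.13, -0.493]]
D [ 0.4875  0.1311 -0.5188] 1.032 [[0.486, 0.129, 0.302], [0.484, 0.127, 1.116]]
```

```bash
cat >> h.py <<'E'
def tile(n,f,p,sz,z0=0.,w=26,out=200):
    q=proj(n,box(p,sz,z0));c=q.mean(0).round().astype(int);x0,y0=c-w//2;k=out/w
    im=cv2.resize(f[y0:y0+w,x0:x0+w],(out,out),interpolation=cv2.INTER_CUBIC)
    Q=((q-[x0,y0]+.5)*k-.5).round().astype(int)
    for a in range(8):
        for b in(1,2,4):
            if not a&b: cv2.line(im,tuple(map(int,Q[a])),tuple(map(int,Q[a|b])),(0,255,0) if a&1 and (a|b)&1 else (255,128,0),1)
    return im
E
python3 - <<'E'
from h import *
F={n:cv2.imread(f"pics/{n}0.png") for n in("top","scene")}
L=[(.4003,.342,.50),(.4015,.2155,.25),(.4045,.121,.70),(.488,.131,-.07)]
R=[np.hstack([tile(n,F[n],p,(.046,.034,.023)) for p in L]) for n in("top","scene")]
pl=(.6063,.2238,-.184);sp=(.4966,-.0866,-.2525)
R.append(np.hstack([tile(n,F[n],pl,(.112,.190,.012),.002,w=72) for n in("top","scene")]+[tile(n,F[n],sp,(.075,.034,.017),.014,w=40) for n in("top","scene")]))
cv2.imwrite("pics/m1.png",np.vstack(R))
E
```

```text
(no output)
```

View pics/m1.png

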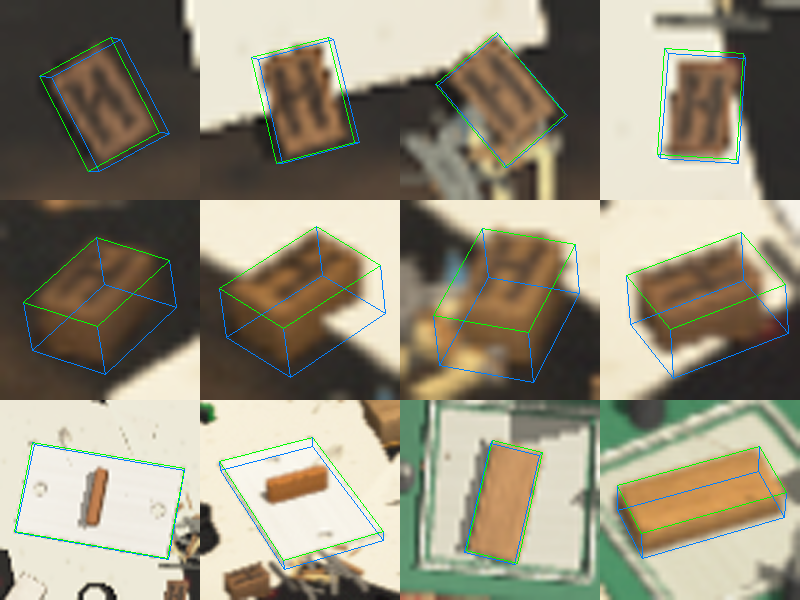

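Wireframes match all four letters, the plate and the spacer to within about a pixel. I'll write a leg planner and check the first pick, the spacer.

```bash
cat >> h.py <<'E'
PX,PY,PA=.5052,-.0918,-.0944
def pw(x,y):  # press mm -> world
    c,s=np.cos(PA),np.sin(PA);return PX+(c*x-s*y)/1e3,PY+(s*x+c*y)/1e3
def yaw(q): # angle of tool y axis
    from scipy.spatial.transform import Rotation as R
    v=R.from_quat(q).as_matrix()[:,1];return np.arctan2(v[1],v[0])
def plan(wps,start=None):
    """wps: (name,x,y,z,psi). Per leg: twist + tool-axis shift (after twist) with rows."""
    st=read_state();p=np.array(st["tool_pos"]);a=yaw(st["tool_rot"]);print("now",p.round(4),round(a,3),"t",round(st["t"],2),"w",round(st["width"],4),"q0,q6",st["qpos"][[0,5]].round(2))
    for n,x,y,z,psi in wps:
        q0=np.arctan2(y,x)
        ks=[psi+k*np.pi for k in range(-3,4)];ok=[k for k in ks if abs(q0-k+np.pi/2)<2.6];b=min(ok,key=lambda k:abs(k-a))
        tw=-(b-a);d=np.array([x,y,z])-p
        ty=np.array([np.cos(b),np.sin(b)]);tx=np.array([ty[1],-ty[0]])*-1  # x = y x z, z down
        sx,sy,sz=d[:2]@tx*100,d[:2]@ty*100,-d[2]*100
        print(f"{n}: twist {tw:.3f} (/0.12={abs(tw)/.12:.1f} rows) tx {sx:.2f} ty {sy:.2f} tz {sz:.2f} cm  rows@3.8 {np.linalg.norm([sx,sy,sz])/3.8:.1f}")
        p=np.array([x,y,z]);a=b
E
python3 - <<'E'
from h import *
from scipy.spatial.transform import Rotation as R
print(R.from_quat(read_state()["tool_rot"]).as_matrix().round(3))
h=np.pi/2
plan([("above sp",.4966,-.0866,.12,-.2525+h),("down",.4966,-.0866,.020,-.2525+h),("lift",.4966,-.0866,.12,-.2525+h),("travel",.470,.066,.12,-.09+h),("down",.470,.066,.008,-.09+h)])
E
```

```text
[[-0.901  0.435 -0.001]
 [ 0.435  0.901 -0.002]
 [ 0.    -0.002 -1.   ]]
now [0.228  0.4723 0.2302] 1.121 t 0.1 w 0.0853 q0,q6 [0.99 1.44]
above sp: twist -0.197 (/0.12=1.6 rows) tx -39.97 ty -47.41 tz 11.02 cm  rows@3.8 16.6
down: twist -0.000 (/0.12=0.0 rows) tx 0.00 ty 0.00 tz 10.00 cm  rows@3.8 2.6
lift: twist -0.000 (/0.12=0.0 rows) tx 0.00 ty 0.00 tz -10.00 cm  rows@3.8 2.6
travel: twist -0.162 (/0.12=1.4 rows) tx 4.02 ty 14.96 tz -0.00 cm  rows@3.8 4.1
down: twist -0.000 (/0.12=0.0 rows) tx 0.00 ty 0.00 tz 11.20 cm  rows@3.8 2.9
```

Call:
carry_out([
  {"twist": -0.1},
  {"twist": -0.097},
  {"tx": -2.35,"ty": -2.79,"tz": 0.65},
  {"tx": -2.35,"ty": -2.79,"tz": 0.65},
  {"tx": -2.35,"ty": -2.79,"tz": 0.65},
  {"tx": -2.35,"ty": -2.79,"tz": 0.65},
  {"tx": -2.35,"ty": -2.79,"tz": 0.65},
  {"tx": -2.35,"ty": -2.79,"tz": 0.65},
  {"tx": -2.35,"ty": -2.79,"tz": 0.65},
  {"tx": -2.35,"ty": -2.79,"tz": 0.65},
  {"tx": -2.35,"ty": -2.79,"tz": 0.65},
  {"tx": -2.35,"ty": -2.79,"tz": 0.65},
  {"tx": -2.35,"ty": -2.79,"tz": 0.65},
  {"tx": -2.35,"ty": -2.79,"tz": 0.65},
  {"tx": -2.35,"ty": -2.79,"tz": 0.65},
  {"tx": -2.35,"ty": -2.79,"tz": 0.65},
  {"tx": -2.35,"ty": -2.79,"tz": 0.65},
  {"tx": -2.35,"ty": -2.79,"tz": 0.65},
  {"tx": -2.35,"ty": -2.79,"tz": 0.65},
  {},
], hand=5.2, newtons=40)

```text
invalid input
```

```bash
python3 - <<'E'
from h import *
h=np.pi/2
plan([("above sp",.4966,-.0866,.12,-.2525+h),("down",.4966,-.0866,.020,-.2525+h)])
E
```

```text
now [0.228  0.4723 0.2302] 1.121 t 0.1 w 0.0853 q0,q6 [0.99 1.44]
above sp: twist -0.197 (/0.12=1.6 rows) tx -39.97 ty -47.41 tz 11.02 cm  rows@3.8 16.6
down: twist -0.000 (/0.12=0.0 rows) tx 0.00 ty 0.00 tz 10.00 cm  rows@3.8 2.6
```

Call:
carry_out([
  {"twist": -0.1},
  {"twist": -0.097},
  {"tx": -2.35,"ty": -2.79,"tz": 0.65},
  {"tx": -2.35,"ty": -2.79,"tz": 0.65},
  {"tx": -2.35,"ty": -2.79,"tz": 0.65},
  {"tx": -2.35,"ty": -2.79,"tz": 0.65},
  {"tx": -2.35,"ty": -2.79,"tz": 0.65},
  {"tx": -2.35,"ty": -2.79,"tz": 0.65},
  {"tx": -2.35,"ty": -2.79,"tz": 0.65},
  {"tx": -2.35,"ty": -2.79,"tz": 0.65},
  {"tx": -2.35,"ty": -2.79,"tz": 0.65},
  {"tx": -2.35,"ty": -2.79,"tz": 0.65},
  {"tx": -2.35,"ty": -2.79,"tz": 0.65},
  {"tx": -2.35,"ty": -2.79,"tz": 0.65},
  {"tx": -2.35,"ty": -2.79,"tz": 0.65},
  {"tx": -2.35,"ty": -2.79,"tz": 0.65},
  {"tx": -2.35,"ty": -2.79,"tz": 0.65},
  {"tx": -2.35,"ty": -2.79,"tz": 0.65},
  {"tx": -2.35,"ty": -2.79,"tz": 0.65},
  {"tz": 0},
], hand=5.2, newtons=40)

```text
invalid input
```

```bash
python3 - <<'E'
from h import *
h=np.pi/2
plan([("above sp",.4966,-.0866,.12,-.2525+h),("down",.4966,-.0866,.020,-.2525+h)])
E
```

```text
now [0.228  0.4723 0.2302] 1.121 t 0.1 w 0.0853 q0,q6 [0.99 1.44]
above sp: twist -0.197 (/0.12=1.6 rows) tx -39.97 ty -47.41 tz 11.02 cm  rows@3.8 16.6
down: twist -0.000 (/0.12=0.0 rows) tx 0.00 ty 0.00 tz 10.00 cm  rows@3.8 2.6
```

Call:
carry_out([
  {"tx": 0,"ty": 0,"tz": 0,"twist": -0.1},
  {"tx": 0,"ty": 0,"tz": 0,"twist": -0.1},
], hand=5.2, newtons=40)

```text
t: 0.27
tool_pos: [0.228, 0.4724, 0.2305]
tool_rot: [0.122, 0.993, -0.001, -0.0]
contact_force: [0.3, 0.5, 0.9]
width: 0.0639
finger_force: 0.0
```

Call:
carry_out([
  {"tx": -2.35,"ty": -2.79,"tz": 0.65,"twist": 0},
  {"tx": -2.35,"ty": -2.79,"tz": 0.65,"twist": 0},
  {"tx": -2.35,"ty": -2.79,"tz": 0.65,"twist": 0},
  {"tx": -2.35,"ty": -2.79,"tz": 0.65,"twist": 0},
  {"tx": -2.35,"ty": -2.79,"tz": 0.65,"twist": 0},
  {"tx": -2.35,"ty": -2.79,"tz": 0.65,"twist": 0},
  {"tx": -2.35,"ty": -2.79,"tz": 0.65,"twist": 0},
  {"tx": -2.35,"ty": -2.79,"tz": 0.65,"twist": 0},
  {"tx": -2.35,"ty": -2.79,"tz": 0.65,"twist": 0},
  {"tx": -2.35,"ty": -2.79,"tz": 0.65,"twist": 0},
  {"tx": -2.35,"ty": -2.79,"tz": 0.65,"twist": 0},
  {"tx": -2.35,"ty": -2.79,"tz": 0.65,"twist": 0},
  {"tx": -2.35,"ty": -2.79,"tz": 0.65,"twist": 0},
  {"tx": -2.35,"ty": -2.79,"tz": 0.65,"twist": 0},
  {"tx": -2.35,"ty": -2.79,"tz": 0.65,"twist": 0},
  {"tx": -2.35,"ty": -2.79,"tz": 0.65,"twist": 0},
  {"tx": -2.35,"ty": -2.79,"tz": 0.65,"twist": 0},
  {"tx": 0,"ty": 0,"tz": 0,"twist": 0},
  {"tx": 0,"ty": 0,"tz": 0,"twist": 0},
])

```text
t: 1.85
tool_pos: [0.4975, -0.0869, 0.1193]
tool_rot: [0.126, 0.992, 0.0, -0.002]
contact_force: [-0.5, 0.4, -0.5]
width: 0.0517
finger_force: 0.0
```

```bash
python3 - <<'E'
from h import *
h=np.pi/2
plan([("above sp",.4966,-.0866,.12,-.2525+h),("down",.4966,-.0866,.020,-.2525+h)])
E
```

```text
now [ 0.4975 -0.0869  0.1193] 1.318 t 1.85 w 0.0517 q0,q6 [-0.31 -0.05]
above sp: twist -0.001 (/0.12=0.0 rows) tx 0.10 ty 0.01 tz -0.07 cm  rows@3.8 0.0
down: twist -0.000 (/0.12=0.0 rows) tx 0.00 ty 0.00 tz 10.00 cm  rows@3.8 2.6
```

Call:
carry_out([
  {"tx": 0.1,"ty": 0,"tz": 2.5,"twist": 0},
  {"tx": 0,"ty": 0,"tz": 2.5,"twist": 0},
  {"tx": 0,"ty": 0,"tz": 2.5,"twist": 0},
  {"tx": 0,"ty": 0,"tz": 2.43,"twist": 0},
  {"tx": 0,"ty": 0,"tz": 0,"twist": 0},
  {"tx": 0,"ty": 0,"tz": 0,"twist": 0},
])

```text
t: 2.35
tool_pos: [0.495, -0.0836, 0.0202]
tool_rot: [0.124, 0.992, 0.001, -0.002]
contact_force: [-0.1, 0.3, -0.4]
width: 0.0521
finger_force: 0.0
```

Call:
carry_out([
  {"tx": 0,"ty": 0,"tz": 0,"twist": 0},
  {"tx": 0,"ty": 0,"tz": 0,"twist": 0},
  {"tx": 0,"ty": 0,"tz": 0,"twist": 0},
  {"tx": 0,"ty": 0,"tz": 0,"twist": 0},
  {"tx": 0,"ty": 0,"tz": 0,"twist": 0},
  {"tx": 0,"ty": 0,"tz": 0,"twist": 0},
  {"tx": 0,"ty": 0,"tz": -3.4,"twist": 0},
  {"tx": 0,"ty": 0,"tz": -3.3,"twist": -0.08},
  {"tx": 0,"ty": 0,"tz": -3.3,"twist": -0.08},
  {"tx": 1.0,"ty": 3.74,"tz": 0,"twist": 0},
  {"tx": 1.0,"ty": 3.74,"tz": 0,"twist": 0},
  {"tx": 1.0,"ty": 3.74,"tz": 0,"twist": 0},
  {"tx": 1.0,"ty": 3.74,"tz": 0,"twist": 0},
  {"tx": 0,"ty": 0,"tz": 0,"twist": 0},
  {"tx": 0,"ty": 0,"tz": 3.5,"twist": 0},
  {"tx": 0,"ty": 0,"tz": 3.5,"twist": 0},
  {"tx": 0,"ty": 0,"tz": 2.5,"twist": 0},
], hand=0)

```text
t: 3.77
tool_pos: [0.4701, 0.0673, 0.0247]
tool_rot: [0.044, 0.999, -0.0, -0.0]
contact_force: [0.0, -0.5, -0.9]
width: 0.0327
finger_force: 40.1
```

```bash
python3 - <<'E'
from h import *
s=read_state();print(s["width"],s["finger_force"],s["contact_force"])
h=np.pi/2
plan([("dn",.470,.066,.007,-.09+h)])
E
```

```text
0.03265717067383727 40.128082036972046 [ 0.03543816 -0.48632068 -0.87303682]
now [0.4701 0.0673 0.0247] 1.482 t 3.77 w 0.0327 q0,q6 [0.   0.09]
dn: twist 0.001 (/0.12=0.0 rows) tx 0.00 ty -0.13 tz 1.77 cm  rows@3.8 0.5
```

Call:
carry_out([
  {"tx": 0,"ty": -0.1,"tz": 0.9,"twist": 0},
  {"tx": 0,"ty": 0,"tz": 0.85,"twist": 0},
  {"tx": 0,"ty": 0,"tz": 0,"twist": 0},
  {"tx": 0,"ty": 0,"tz": 0,"twist": 0},
])

```text
t: 4.1
tool_pos: [0.4723, 0.0658, 0.0108]
tool_rot: [0.045, 0.999, -0.0, 0.002]
contact_force: [1.0, -0.0, -0.4]
width: 0.0324
finger_force: 40.1
```

Call:
carry_out([
  {"tx": 0,"ty": 0,"tz": 0,"twist": 0},
  {"tx": 0,"ty": 0,"tz": 0,"twist": 0},
  {"tx": 0,"ty": 0,"tz": 0,"twist": 0},
  {"tx": 0,"ty": 0,"tz": -2,"twist": 0},
  {"tx": 0,"ty": 0,"tz": -3,"twist": 0},
  {"tx": 0,"ty": 0,"tz": -3.3,"twist": 0},
  {"tx": 0,"ty": 0,"tz": -3,"twist": 0},
  {"tx": 0,"ty": 0,"tz": 0,"twist": 0},
], hand=4.4)

```text
t: 4.77
tool_pos: [0.4754, 0.0663, 0.1296]
tool_rot: [0.045, 0.999, 0.0, 0.007]
contact_force: [1.3, 0.2, 0.7]
width: 0.0437
finger_force: 0.0
```

```bash
cat >> h.py <<'E'
L=dict(A=(.4003,.342,.50),B=(.4015,.2155,.25),C=(.4045,.121,.70),D=(.488,.131,-.07))
def changed(skip=()):
    F0={n:cv2.imread(f"pics/{n}0.png") for n in("top","scene")}
    out={}
    for n in F0:
        g=grab_frame(n)[:,:,::-1];cv2.imwrite(f"pics/cur_{n}.png",g)
        for k,p,sz in [(k,v,(.046,.034,.023)) for k,v in L.items() if k not in skip]+[("plate",(.6063,.2238,-.184),(.112,.19,.012))]:
            h=cv2.convexHull(proj(n,box(p,sz)).astype(np.float32)).astype(np.int32);m=np.zeros(g.shape[:2],np.uint8);cv2.fillConvexPoly(m,h,1)
            out[k,n]=round(float(cv2.absdiff(g,F0[n]).max(2)[m>0].mean()),1)
    print("diff",out)
def place(n,dx,dy,zt=.12,zg=.007):
    x,y,a=L[n];h=np.pi/2;X,Y=pw(dx,dy)
    plan([("above",x,y,zt,a+h),("down",x,y,zg,a+h),("lift",x,y,zt,a+h),("travel",X,Y,zt,PA+h),("dn",X,Y,zg+.0145,PA+h),("up",X,Y,zt,PA+h)])
E
python3 - <<'E'
from h import *
changed();place("D",26.5,30)
E
```

```text
diff {('A', 'top'): 32.1, ('B', 'top'): 0.6, ('C', 'top'): 59.0, ('D', 'top'): 53.0, ('plate', 'top'): 5.5, ('A', 'scene'): 32.6, ('B', 'scene'): 1.9, ('C', 'scene'): 1.8, ('D', 'scene'): 15.7, ('plate', 'scene'): 68.8}
now [0.4724 0.0662 0.1242] 1.481 t 4.87 w 0.0442 q0,q6 [-0.    0.09]
above: twist -0.020 (/0.12=0.2 rows) tx -1.11 ty 6.57 tz 0.42 cm  rows@3.8 1.8
down: twist -0.000 (/0.12=0.0 rows) tx 0.00 ty 0.00 tz 11.30 cm  rows@3.8 3.0
lift: twist -0.000 (/0.12=0.0 rows) tx 0.00 ty 0.00 tz -11.30 cm  rows@3.8 3.0
travel: twist 0.024 (/0.12=0.2 rows) tx -6.46 ty -19.02 tz -0.00 cm  rows@3.8 5.3
dn: twist -0.000 (/0.12=0.0 rows) tx 0.00 ty 0.00 tz 9.85 cm  rows@3.8 2.6
up: twist -0.000 (/0.12=0.0 rows) tx 0.00 ty 0.00 tz -9.85 cm  rows@3.8 2.6
```

```bash
python3 - <<'E'
import cv2,numpy as np
t=cv2.imread("pics/cur_top.png")[215:285,230:350];s=cv2.imread("pics/cur_scene.png")[180:280,195:305]
cv2.imwrite("pics/v1.png",np.hstack([cv2.resize(t,(400,233),interpolation=cv2.INTER_CUBIC),cv2.resize(s,(400,364),interpolation=cv2.INTER_CUBIC)[:233*1]]) if 0 else np.vstack([cv2.resize(t,(514,300),interpolation=cv2.INTER_CUBIC),np.hstack([cv2.resize(s,(330,300),interpolation=cv2.INTER_CUBIC),np.zeros((300,184,3),np.uint8)])]))
E
```

```text
(no output)
```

View pics/v1.png

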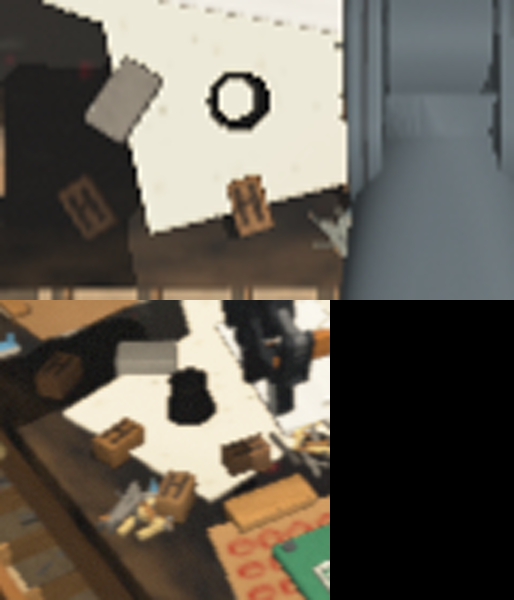

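The top view shows A only darkened by the arm's shadow at about (88,207), not moved. The scene view shows the spacer lying flat left of the press. Next I'll pick D.

Call:
carry_out([
  {"tx": -0.37,"ty": 2.19,"tz": 0.14,"twist": -0.02},
  {"tx": -0.37,"ty": 2.19,"tz": 0.14,"twist": 0},
  {"tx": -0.37,"ty": 2.19,"tz": 0.14,"twist": 0},
  {"tx": 0,"ty": 0,"tz": 0,"twist": 0},
  {"tx": 0,"ty": 0,"tz": 2.2,"twist": 0},
  {"tx": 0,"ty": 0,"tz": 2.2,"twist": 0},
  {"tx": 0,"ty": 0,"tz": 2.2,"twist": 0},
  {"tx": 0,"ty": 0,"tz": 2.2,"twist": 0},
  {"tx": 0,"ty": 0,"tz": 0,"twist": 0},
  {"tx": 0,"ty": 0,"tz": 0,"twist": 0},
], hand=5.2)

```text
t: 5.7
tool_pos: [0.4838, 0.1302, 0.0271]
tool_rot: [0.035, 0.999, -0.001, -0.003]
contact_force: [0.7, 1.1, 1.3]
width: 0.052
finger_force: 0.0
```

```bash
cat >> h.py <<'E'
PL=(.6063,.2238,-.184)
def changed(skip=()):
    F0={n:cv2.imread(f"pics/{n}0.png") for n in("top","scene")}
    for n in F0:
        g=np.ascontiguousarray(grab_frame(n)[:,:,::-1]);cv2.imwrite(f"pics/cur_{n}.png",g);out={}
        for k,p,sz in [(k,v,(.046,.034,.023)) for k,v in L.items() if k not in skip]+[("plate",PL,(.112,.19,.012))]:
            q=proj(n,box(p,sz));a=np.floor(q.min(0)).astype(int);b=np.ceil(q.max(0)).astype(int)
            r=cv2.matchTemplate(g[a[1]-12:b[1]+13,a[0]-12:b[0]+13],F0[n][a[1]:b[1]+1,a[0]:b[0]+1],cv2.TM_CCOEFF_NORMED);_,v,_,l=cv2.minMaxLoc(r);out[k]=(round(v,2),l[0]-12,l[1]-12)
        print(n,out)
E
python3 - <<'E'
from h import *
x,y,a=L["D"];plan([("d",x,y,.007,a+np.pi/2)])
E
```

```text
now [0.4838 0.1302 0.0271] 1.501 t 5.7 w 0.052 q0,q6 [0.13 0.2 ]
d: twist -0.000 (/0.12=0.0 rows) tx -0.41 ty 0.10 tz 2.01 cm  rows@3.8 0.5
```

Call:
carry_out([
  {"tx": 0,"ty": 0,"tz": 0,"twist": 0},
  {"tx": 0,"ty": 0,"tz": 0,"twist": 0},
  {"tx": 0,"ty": 0,"tz": 0,"twist": 0},
])

```text
t: 5.95
tool_pos: [0.4882, 0.131, 0.0316]
tool_rot: [0.035, 0.999, 0.0, 0.002]
contact_force: [-0.1, -0.5, -0.1]
width: 0.0519
finger_force: 0.0
```

Call:
carry_out([
  {"tx": 0,"ty": 0,"tz": 1.4,"twist": 0},
  {"tx": 0,"ty": 0,"tz": 1.05,"twist": 0},
  {"tx": 0,"ty": 0,"tz": 0,"twist": 0},
  {"tx": 0,"ty": 0,"tz": 0,"twist": 0},
  {"tx": 0,"ty": 0,"tz": 0,"twist": 0},
])

```text
t: 6.37
tool_pos: [0.4869, 0.1309, 0.0057]
tool_rot: [0.035, 0.999, 0.0, 0.0]
contact_force: [0.9, -0.3, -0.8]
width: 0.0521
finger_force: 0.0
```

Call:
carry_out([
  {"tx": 0,"ty": 0,"tz": 0,"twist": 0},
  {"tx": 0,"ty": 0,"tz": 0,"twist": 0},
  {"tx": 0,"ty": 0,"tz": 0,"twist": 0},
  {"tx": 0,"ty": 0,"tz": 0,"twist": 0},
  {"tx": 0,"ty": 0,"tz": 0,"twist": 0},
  {"tx": 0,"ty": 0,"tz": -2.3,"twist": 0},
  {"tx": 0,"ty": 0,"tz": -3,"twist": 0},
  {"tx": 0,"ty": 0,"tz": -3,"twist": 0.012},
  {"tx": 0,"ty": 0,"tz": -3,"twist": 0.012},
  {"tx": -0.86,"ty": -2.54,"tz": 0,"twist": 0},
  {"tx": -1.2,"ty": -3.5,"tz": 0,"twist": 0},
  {"tx": -1.2,"ty": -3.5,"tz": 0,"twist": 0},
  {"tx": -1.2,"ty": -3.5,"tz": 0,"twist": 0},
  {"tx": -1.2,"ty": -3.5,"tz": 0,"twist": 0},
  {"tx": -0.8,"ty": -2.48,"tz": 0,"twist": 0},
  {"tx": 0,"ty": 0,"tz": 0,"twist": 0},
  {"tx": 0,"ty": 0,"tz": 0,"twist": 0},
  {"tx": 0,"ty": 0,"tz": 0,"twist": 0},
  {"tx": 0,"ty": 0,"tz": 0,"twist": 0},
  {"tx": 0,"ty": 0,"tz": 0,"twist": 0},
], hand=0)

```text
t: 8.03
tool_pos: [0.5329, -0.0632, 0.1182]
tool_rot: [0.046, 0.999, 0.0, -0.0]
contact_force: [-1.2, -0.4, -0.1]
width: 0.0255
finger_force: 38.2
```

```bash
python3 - <<'E'
from h import *
changed(("D",));X,Y=pw(26.5,30);plan([("dn",X,Y,.0215,PA+np.pi/2)]);place("A",26.5,-30);print(read_state()["finger_force"])
E
```

```text
top {'A': (0.94, 0, 0), 'B': (0.98, 0, 0), 'C': (1.0, 0, 0), 'plate': (0.7, 0, 0)}
scene {'A': (0.98, 0, 0), 'B': (0.98, 0, 0), 'C': (1.0, 0, 0), 'plate': (0.42, -1, 0)}
now [ 0.5331 -0.0634  0.1183] 1.479 t 8.13 w 0.0252 q0,q6 [-0.24 -0.15]
dn: twist 0.002 (/0.12=0.0 rows) tx -0.14 ty -0.09 tz 9.68 cm  rows@3.8 2.5
now [ 0.5331 -0.0634  0.1183] 1.479 t 8.13 w 0.0252 q0,q6 [-0.24 -0.15]
above: twist -0.592 (/0.12=4.9 rows) tx -7.78 ty 41.94 tz -0.17 cm  rows@3.8 11.2
down: twist -0.000 (/0.12=0.0 rows) tx 0.00 ty 0.00 tz 11.30 cm  rows@3.8 3.0
lift: twist -0.000 (/0.12=0.0 rows) tx 0.00 ty 0.00 tz -11.30 cm  rows@3.8 3.0
travel: twist 0.594 (/0.12=5.0 rows) tx -17.18 ty -45.20 tz -0.00 cm  rows@3.8 12.7
dn: twist -0.000 (/0.12=0.0 rows) tx 0.00 ty 0.00 tz 9.85 cm  rows@3.8 2.6
up: twist -0.000 (/0.12=0.0 rows) tx 0.00 ty 0.00 tz -9.85 cm  rows@3.8 2.6
38.16950452281162
```

```bash
python3 - <<'E'
from h import *
s=cv2.imread("pics/cur_scene.png");t=cv2.imread("pics/cur_top.png")
q=proj("scene",[.533,-.063,.12])[0].astype(int);print(q)
a=s[q[1]-40:q[1]+40,q[0]-40:q[0]+40]
d=[tile("scene",s,L[k],(.046,.034,.023),out=240,w=30) for k in"BD"]
e=[tile("top",t,L[k],(.046,.034,.023),out=240,w=30) for k in"BD"]
cv2.imwrite("pics/v2.png",np.hstack([cv2.resize(a,(480,480),interpolation=cv2.INTER_CUBIC),np.vstack([d[0],e[0]])]))
E
```

```text
[333 233]
```

View pics/v2.png

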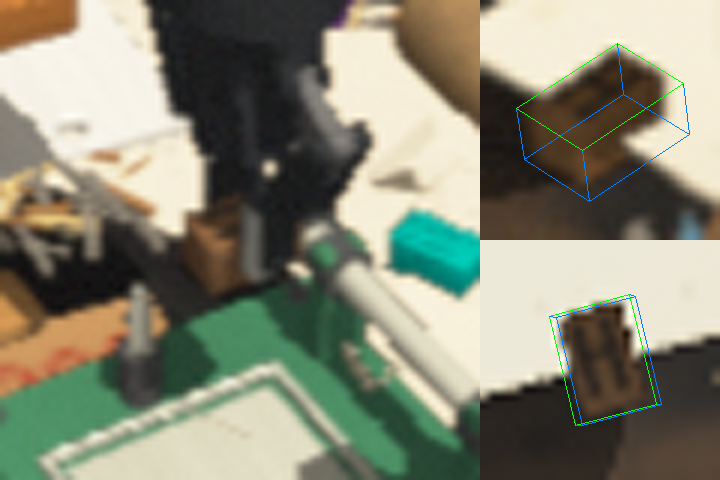

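```bash
python3 - <<'E'
from h import *
F={n:cv2.imread(f"pics/{n}0.png").max(2) for n in("top","scene")}
for k in "ABCD":
    x,y,a=L[k];c,s=np.cos(a),np.sin(a)
    for ax,(dx,dy) in dict(long=(c,s),short=(-s,c)).items():
        for n in("top","scene"):
            r=np.arange(-36,37,4);P=np.array([[x+dx*i/1e3,y+dy*i/1e3,.023] for i in r]);q=proj(n,P).astype(np.float32)
            v=cv2.remap(F[n],q[:,0].reshape(1,-1),q[:,1].reshape(1,-1),cv2.INTER_LINEAR)[0];print(k,ax,n,v.tolist())
E
```

```text
A long top [76, 72, 67, 68, 114, 129, 128, 130, 130, 95, 82, 120, 128, 134, 112, 57, 51, 52, 50]
A long scene [60, 81, 95, 105, 114, 137, 126, 112, 112, 100, 83, 93, 99, 104, 102, 81, 52, 49, 46]
A short top [52, 53, 57, 56, 56, 75, 118, 86, 87, 95, 82, 100, 85, 35, 51, 52, 53, 55, 57]
A short scene [45, 47, 54, 72, 85, 94, 111, 112, 91, 100, 105, 85, 93, 78, 49, 44, 45, 44, 45]
B long top [74, 74, 70, 67, 109, 157, 154, 148, 146, 128, 103, 131, 150, 138, 159, 225, 235, 235, 236]
B long scene [52, 57, 83, 93, 128, 161, 136, 110, 121, 102, 88, 99, 110, 108, 155, 224, 245, 246, 246]
B short top [211, 212, 199, 194, 218, 189, 166, 96, 85, 128, 102, 82, 118, 212, 208, 196, 191, 218, 201]
B short scene [244, 243, 219, 142, 113, 116, 130, 139, 108, 102, 126, 104, 126, 212, 243, 246, 246, 246, 246]
C long top [116, 204, 220, 193, 145, 146, 155, 140, 146, 141, 114, 126, 129, 134, 146, 152, 236, 236, 237]
C long scene [180, 119, 115, 125, 132, 149, 164, 156, 153, 158, 136, 106, 138, 147, 154, 174, 237, 243, 244]
C short top [47, 46, 46, 47, 51, 108, 145, 110, 148, 141, 110, 145, 143, 154, 130, 145, 147, 146, 142]
C short scene [219, 227, 188, 158, 101, 115, 153, 128, 122, 158, 128, 119, 125, 136, 123, 58, 45, 69, 101]
D long top [237, 237, 236, 190, 138, 145, 144, 146, 130, 97, 129, 128, 132, 142, 222, 236, 237, 198, 135]
D long scene [244, 243, 188, 111, 140, 129, 118, 115, 113, 96, 115, 118, 127, 159, 214, 159, 122, 201, 204]
D short top [44, 45, 45, 45, 60, 171, 167, 92, 97, 97, 99, 126, 133, 237, 237, 237, 237, 237, 237]
D short scene [79, 98, 104, 105, 109, 117, 136, 134, 99, 96, 100, 107, 135, 202, 244, 246, 246, 246, 246]
```

The block is held upright and flat in the gripper. It is narrower than I assumed, at about 25 mm. I'll place it.

Call:
carry_out([
  {"tx": -0.14,"ty": -0.1,"tz": 2.2,"twist": 0},
  {"tx": 0,"ty": 0,"tz": 3,"twist": 0},
  {"tx": 0,"ty": 0,"tz": 2.5,"twist": 0},
  {"tx": 0,"ty": 0,"tz": 1.3,"twist": 0},
  {"tx": 0,"ty": 0,"tz": 0.65,"twist": 0},
  {"tx": 0,"ty": 0,"tz": 0,"twist": 0},
  {"tx": 0,"ty": 0,"tz": 0,"twist": 0},
  {"tx": 0,"ty": 0,"tz": 0,"twist": 0},
  {"tx": 0,"ty": 0,"tz": 0,"twist": 0},
])

```text
t: 8.88
tool_pos: [0.5354, -0.0656, 0.0228]
tool_rot: [0.047, 0.999, -0.0, 0.001]
contact_force: [0.2, 0.7, 0.1]
width: 0.0249
finger_force: 40.5
```

Call:
carry_out([
  {"tx": 0,"ty": 0,"tz": 0,"twist": 0},
  {"tx": 0,"ty": 0,"tz": 0,"twist": 0},
  {"tx": 0,"ty": 0,"tz": 0,"twist": 0},
  {"tx": 0,"ty": 0,"tz": -1.5,"twist": 0},
  {"tx": 0,"ty": 0,"tz": -2.5,"twist": 0},
  {"tx": 0,"ty": 0,"tz": -3,"twist": 0},
  {"tx": 0,"ty": 0,"tz": -2.85,"twist": 0},
  {"tx": 0,"ty": 0,"tz": 0,"twist": 0},
  {"tx": 0,"ty": 0,"tz": 0,"twist": 0},
  {"tx": 0,"ty": 0,"tz": 0,"twist": 0},
], hand=3.5)

```text
t: 9.72
tool_pos: [0.5345, -0.0656, 0.1201]
tool_rot: [0.047, 0.999, 0.0, -0.0]
contact_force: [0.2, 0.0, -0.7]
width: 0.0348
finger_force: 0.0
```

```bash
python3 - <<'E'
from h import *
place("A",26.5,-30)
E
```

```text
now [ 0.5345 -0.0656  0.1201] 1.477 t 9.72 w 0.0348 q0,q6 [-0.25 -0.15]
above: twist -0.594 (/0.12=4.9 rows) tx -7.77 ty 42.20 tz 0.01 cm  rows@3.8 11.3
down: twist -0.000 (/0.12=0.0 rows) tx 0.00 ty 0.00 tz 11.30 cm  rows@3.8 3.0
lift: twist -0.000 (/0.12=0.0 rows) tx 0.00 ty 0.00 tz -11.30 cm  rows@3.8 3.0
travel: twist 0.594 (/0.12=5.0 rows) tx -17.18 ty -45.20 tz -0.00 cm  rows@3.8 12.7
dn: twist -0.000 (/0.12=0.0 rows) tx 0.00 ty 0.00 tz 9.85 cm  rows@3.8 2.6
up: twist -0.000 (/0.12=0.0 rows) tx 0.00 ty 0.00 tz -9.85 cm  rows@3.8 2.6
```

Call:
carry_out([
  {"tx": 0,"ty": 0,"tz": 0,"twist": -0.119},
  {"tx": 0,"ty": 0,"tz": 0,"twist": -0.119},
  {"tx": 0,"ty": 0,"tz": 0,"twist": -0.119},
  {"tx": 0,"ty": 0,"tz": 0,"twist": -0.119},
  {"tx": 0,"ty": 0,"tz": 0,"twist": -0.118},
  {"tx": -0.35,"ty": 1.9,"tz": 0,"twist": 0},
  {"tx": -0.65,"ty": 3.5,"tz": 0,"twist": 0},
  {"tx": -0.65,"ty": 3.5,"tz": 0,"twist": 0},
  {"tx": -0.65,"ty": 3.5,"tz": 0,"twist": 0},
  {"tx": -0.65,"ty": 3.5,"tz": 0,"twist": 0},
  {"tx": -0.65,"ty": 3.5,"tz": 0,"twist": 0},
  {"tx": -0.65,"ty": 3.5,"tz": 0,"twist": 0},
  {"tx": -0.65,"ty": 3.5,"tz": 0,"twist": 0},
  {"tx": -0.65,"ty": 3.5,"tz": 0,"twist": 0},
  {"tx": -0.65,"ty": 3.5,"tz": 0,"twist": 0},
  {"tx": -0.65,"ty": 3.5,"tz": 0,"twist": 0},
  {"tx": -0.62,"ty": 3.4,"tz": 0,"twist": 0},
  {"tx": -0.3,"ty": 1.9,"tz": 0,"twist": 0},
  {"tx": 0,"ty": 0,"tz": 0,"twist": 0},
  {"tx": 0,"ty": 0,"tz": 0,"twist": 0},
], hand=5.2)

```text
t: 11.38
tool_pos: [0.3987, 0.3419, 0.1181]
tool_rot: [-0.249, 0.969, -0.001, -0.002]
contact_force: [-0.2, -0.6, -0.8]
width: 0.052
finger_force: 0.0
```

Call:
carry_out([
  {"tx": 0,"ty": 0,"tz": 2,"twist": 0},
  {"tx": 0,"ty": 0,"tz": 2,"twist": 0},
  {"tx": 0,"ty": 0,"tz": 2,"twist": 0},
  {"tx": 0,"ty": 0,"tz": 1.5,"twist": 0},
  {"tx": 0,"ty": 0,"tz": 0,"twist": 0},
  {"tx": 0,"ty": 0,"tz": 0,"twist": 0},
  {"tx": 0,"ty": 0,"tz": 0,"twist": 0},
  {"tx": 0,"ty": 0,"tz": 0,"twist": 0},
])

```text
t: 12.05
tool_pos: [0.4015, 0.342, 0.0467]
tool_rot: [-0.247, 0.969, 0.0, 0.001]
contact_force: [-0.9, -0.7, -0.2]
width: 0.0521
finger_force: 0.0
```

```bash
python3 - <<'E'
from h import *
changed(("D",));place("A",26.5,-30)
E
```

```text
top {'A': (0.42, -12, -9), 'B': (1.0, 0, 0), 'C': (1.0, 0, 0), 'plate': (1.0, 0, 0)}
scene {'A': (0.93, 0, 0), 'B': (1.0, 0, 0), 'C': (1.0, 0, 0), 'plate': (0.94, 0, 0)}
now [0.4014 0.3424 0.0468] 2.071 t 12.15 w 0.0523 q0,q6 [0.58 0.08]
above: twist -0.000 (/0.12=0.0 rows) tx 0.12 ty 0.02 tz -7.32 cm  rows@3.8 1.9
down: twist -0.000 (/0.12=0.0 rows) tx 0.00 ty 0.00 tz 11.30 cm  rows@3.8 3.0
lift: twist -0.000 (/0.12=0.0 rows) tx 0.00 ty 0.00 tz -11.30 cm  rows@3.8 3.0
travel: twist 0.594 (/0.12=5.0 rows) tx -17.18 ty -45.20 tz -0.00 cm  rows@3.8 12.7
dn: twist -0.000 (/0.12=0.0 rows) tx 0.00 ty 0.00 tz 9.85 cm  rows@3.8 2.6
up: twist -0.000 (/0.12=0.0 rows) tx 0.00 ty 0.00 tz -9.85 cm  rows@3.8 2.6
```

Call:
carry_out([
  {"tx": 0.1,"ty": 0,"tz": 1.5,"twist": 0},
  {"tx": 0,"ty": 0,"tz": 1.5,"twist": 0},
  {"tx": 0,"ty": 0,"tz": 1,"twist": 0},
  {"tx": 0,"ty": 0,"tz": 0,"twist": 0},
  {"tx": 0,"ty": 0,"tz": 0,"twist": 0},
  {"tx": 0,"ty": 0,"tz": 0,"twist": 0},
  {"tx": 0,"ty": 0,"tz": 0,"twist": 0},
])

```text
t: 12.73
tool_pos: [0.4003, 0.342, 0.0065]
tool_rot: [-0.248, 0.969, 0.0, 0.001]
contact_force: [-0.1, 0.0, -0.6]
width: 0.0519
finger_force: 0.0
```

Call:
carry_out([
  {"tx": 0,"ty": 0,"tz": 0,"twist": 0},
  {"tx": 0,"ty": 0,"tz": 0,"twist": 0},
  {"tx": 0,"ty": 0,"tz": 0,"twist": 0},
  {"tx": 0,"ty": 0,"tz": 0,"twist": 0},
  {"tx": 0,"ty": 0,"tz": 0,"twist": 0},
  {"tx": 0,"ty": 0,"tz": -1.5,"twist": 0},
  {"tx": 0,"ty": 0,"tz": -2.4,"twist": 0.119},
  {"tx": 0,"ty": 0,"tz": -2.4,"twist": 0.119},
  {"tx": 0,"ty": 0,"tz": -2.4,"twist": 0.119},
  {"tx": 0,"ty": 0,"tz": -1.5,"twist": 0.119},
  {"tx": 0,"ty": 0,"tz": -1.1,"twist": 0.118},
  {"tx": 0,"ty": 0,"tz": 0,"twist": 0},
], hand=0)

```text
t: 13.73
tool_pos: [0.4009, 0.3424, 0.1211]
tool_rot: [0.048, 0.999, 0.001, 0.002]
contact_force: [0.7, -0.5, -0.9]
width: 0.0257
finger_force: 37.8
```

Call:
carry_out([
  {"tx": -0.76,"ty": -2,"tz": 0,"twist": 0},
  {"tx": -1.33,"ty": -3.5,"tz": 0,"twist": 0},
  {"tx": -1.33,"ty": -3.5,"tz": 0,"twist": 0},
  {"tx": -1.33,"ty": -3.5,"tz": 0,"twist": 0},
  {"tx": -1.33,"ty": -3.5,"tz": 0,"twist": 0},
  {"tx": -1.33,"ty": -3.5,"tz": 0,"twist": 0},
  {"tx": -1.33,"ty": -3.5,"tz": 0,"twist": 0},
  {"tx": -1.33,"ty": -3.5,"tz": 0,"twist": 0},
  {"tx": -1.33,"ty": -3.5,"tz": 0,"twist": 0},
  {"tx": -1.33,"ty": -3.5,"tz": 0,"twist": 0},
  {"tx": -1.33,"ty": -3.5,"tz": 0,"twist": 0},
  {"tx": -1.33,"ty": -3.5,"tz": 0,"twist": 0},
  {"tx": -1.33,"ty": -3.5,"tz": 0,"twist": 0},
  {"tx": -0.46,"ty": -1.2,"tz": 0,"twist": 0},
  {"tx": 0,"ty": 0,"tz": 0,"twist": 0},
  {"tx": 0,"ty": 0,"tz": 0,"twist": 0},
  {"tx": 0,"ty": 0,"tz": 0,"twist": 0},
  {"tx": 0,"ty": 0,"tz": 0,"twist": 0},
  {"tx": 0,"ty": 0,"tz": 0,"twist": 0},
])

```text
t: 15.32
tool_pos: [0.5279, -0.1231, 0.1182]
tool_rot: [0.046, 0.999, 0.0, -0.0]
contact_force: [-0.4, 0.2, 0.3]
width: 0.0261
finger_force: 38.0
```

```bash
python3 - <<'E'
from h import *
changed(("D","A"));X,Y=pw(26.5,-30);plan([("dn",X,Y,.0215,PA+np.pi/2)])
E
```

```text
top {'B': (0.98, 0, 0), 'C': (1.0, 0, 0), 'plate': (0.77, 0, 0)}
scene {'B': (0.99, 0, 0), 'C': (1.0, 0, 0), 'plate': (0.76, 0, 0)}
now [ 0.5281 -0.1234  0.1184] 1.479 t 15.42 w 0.0259 q0,q6 [-0.35 -0.26]
dn: twist 0.003 (/0.12=0.0 rows) tx -0.08 ty -0.06 tz 9.69 cm  rows@3.8 2.6
```

Call:
carry_out([
  {"tx": -0.1,"ty": -0.05,"tz": 2.2,"twist": 0},
  {"tx": 0,"ty": 0,"tz": 3,"twist": 0},
  {"tx": 0,"ty": 0,"tz": 2.5,"twist": 0},
  {"tx": 0,"ty": 0,"tz": 1.3,"twist": 0},
  {"tx": 0,"ty": 0,"tz": 0.65,"twist": 0},
  {"tx": 0,"ty": 0,"tz": 0,"twist": 0},
  {"tx": 0,"ty": 0,"tz": 0,"twist": 0},
  {"tx": 0,"ty": 0,"tz": 0,"twist": 0},
  {"tx": 0,"ty": 0,"tz": 0,"twist": 0},
])

```text
t: 16.17
tool_pos: [0.5299, -0.1253, 0.0227]
tool_rot: [0.047, 0.999, -0.0, 0.001]
contact_force: [-0.6, -0.2, 0.2]
width: 0.0252
finger_force: 39.3
```

Call:
carry_out([
  {"tx": 0,"ty": 0,"tz": 0,"twist": 0},
  {"tx": 0,"ty": 0,"tz": 0,"twist": 0},
  {"tx": 0,"ty": 0,"tz": 0,"twist": 0},
  {"tx": 0,"ty": 0,"tz": -1.5,"twist": 0},
  {"tx": 0,"ty": 0,"tz": -2.5,"twist": 0},
  {"tx": 0,"ty": 0,"tz": -3,"twist": 0},
  {"tx": 0,"ty": 0,"tz": -2.85,"twist": 0},
  {"tx": 0,"ty": 0,"tz": 0,"twist": 0},
  {"tx": 0,"ty": 0,"tz": 0,"twist": 0},
  {"tx": 0,"ty": 0,"tz": 0,"twist": 0},
  {"tx": 0,"ty": 0,"tz": 0,"twist": 0},
], hand=3.5)

```text
t: 17.08
tool_pos: [0.5281, -0.1248, 0.1186]
tool_rot: [0.047, 0.999, 0.0, -0.001]
contact_force: [-1.1, -0.8, -0.2]
width: 0.0347
finger_force: 0.0
```

```bash
python3 - <<'E'
from h import *
place("B",-26.5,30)
E
```

```text
now [ 0.5281 -0.1248  0.1186] 1.477 t 17.08 w 0.0347 q0,q6 [-0.36 -0.26]
above: twist -0.344 (/0.12=2.9 rows) tx 3.84 ty 36.11 tz -0.14 cm  rows@3.8 9.6
down: twist -0.000 (/0.12=0.0 rows) tx 0.00 ty 0.00 tz 11.30 cm  rows@3.8 3.0
lift: twist -0.000 (/0.12=0.0 rows) tx 0.00 ty 0.00 tz -11.30 cm  rows@3.8 3.0
travel: twist 0.344 (/0.12=2.9 rows) tx -10.57 ty -26.62 tz -0.00 cm  rows@3.8 7.5
dn: twist -0.000 (/0.12=0.0 rows) tx 0.00 ty 0.00 tz 9.85 cm  rows@3.8 2.6
up: twist -0.000 (/0.12=0.0 rows) tx 0.00 ty 0.00 tz -9.85 cm  rows@3.8 2.6
```

Call:
carry_out([
  {"tx": 0,"ty": 0,"tz": 0,"twist": -0.115},
  {"tx": 0,"ty": 0,"tz": 0,"twist": -0.115},
  {"tx": 0,"ty": 0,"tz": 0,"twist": -0.114},
  {"tx": 0.2,"ty": 1.8,"tz": 0,"twist": 0},
  {"tx": 0.36,"ty": 3.4,"tz": 0,"twist": 0},
  {"tx": 0.36,"ty": 3.4,"tz": 0,"twist": 0},
  {"tx": 0.36,"ty": 3.4,"tz": 0,"twist": 0},
  {"tx": 0.36,"ty": 3.4,"tz": 0,"twist": 0},
  {"tx": 0.36,"ty": 3.4,"tz": 0,"twist": 0},
  {"tx": 0.36,"ty": 3.4,"tz": 0,"twist": 0},
  {"tx": 0.36,"ty": 3.4,"tz": 0,"twist": 0},
  {"tx": 0.36,"ty": 3.4,"tz": 0,"twist": 0},
  {"tx": 0.36,"ty": 3.4,"tz": 0,"twist": 0},
  {"tx": 0.36,"ty": 3.4,"tz": 0,"twist": 0},
  {"tx": 0.05,"ty": 0.3,"tz": 0,"twist": 0},
  {"tx": 0,"ty": 0,"tz": 0,"twist": 0},
  {"tx": 0,"ty": 0,"tz": 0,"twist": 0},
  {"tx": 0,"ty": 0,"tz": 0,"twist": 0},
  {"tx": 0,"ty": 0,"tz": 0,"twist": 0},
], hand=5.2)

```text
t: 18.67
tool_pos: [0.4027, 0.2138, 0.1198]
tool_rot: [-0.124, 0.992, -0.0, -0.0]
contact_force: [0.5, -0.1, 0.5]
width: 0.0519
finger_force: 0.0
```

Call:
carry_out([
  {"tx": 0,"ty": 0,"tz": 2,"twist": 0},
  {"tx": 0,"ty": 0,"tz": 2,"twist": 0},
  {"tx": 0,"ty": 0,"tz": 2,"twist": 0},
  {"tx": 0,"ty": 0,"tz": 1.5,"twist": 0},
  {"tx": 0,"ty": 0,"tz": 0,"twist": 0},
  {"tx": 0,"ty": 0,"tz": 0,"twist": 0},
  {"tx": 0,"ty": 0,"tz": 0,"twist": 0},
  {"tx": 0,"ty": 0,"tz": 0,"twist": 0},
])

```text
t: 19.33
tool_pos: [0.4038, 0.2151, 0.0469]
tool_rot: [-0.124, 0.992, 0.0, 0.001]
contact_force: [0.2, 0.1, 0.0]
width: 0.0521
finger_force: 0.0
```

```bash
python3 - <<'E'
from h import *
changed("DA");place("B",-26.5,30)
E
```

```text
top {'B': (0.63, 12, -4), 'C': (1.0, 0, 0), 'plate': (1.0, 0, 0)}
scene {'B': (0.88, 0, 0), 'C': (1.0, 0, 0), 'plate': (0.94, 0, 0)}
now [0.4037 0.2153 0.0468] 1.821 t 19.43 w 0.0522 q0,q6 [0.34 0.09]
above: twist -0.000 (/0.12=0.0 rows) tx 0.20 ty 0.08 tz -7.32 cm  rows@3.8 1.9
down: twist -0.000 (/0.12=0.0 rows) tx 0.00 ty 0.00 tz 11.30 cm  rows@3.8 3.0
lift: twist -0.000 (/0.12=0.0 rows) tx 0.00 ty 0.00 tz -11.30 cm  rows@3.8 3.0
travel: twist 0.344 (/0.12=2.9 rows) tx -10.57 ty -26.62 tz -0.00 cm  rows@3.8 7.5
dn: twist -0.000 (/0.12=0.0 rows) tx 0.00 ty 0.00 tz 9.85 cm  rows@3.8 2.6
up: twist -0.000 (/0.12=0.0 rows) tx 0.00 ty 0.00 tz -9.85 cm  rows@3.8 2.6
```

Call:
carry_out([
  {"tx": 0.15,"ty": 0.05,"tz": 1.5,"twist": 0},
  {"tx": 0,"ty": 0,"tz": 1.5,"twist": 0},
  {"tx": 0,"ty": 0,"tz": 1,"twist": 0},
  {"tx": 0,"ty": 0,"tz": 0,"twist": 0},
  {"tx": 0,"ty": 0,"tz": 0,"twist": 0},
  {"tx": 0,"ty": 0,"tz": 0,"twist": 0},
  {"tx": 0,"ty": 0,"tz": 0,"twist": 0},
])

```text
t: 20.02
tool_pos: [0.4018, 0.2155, 0.0064]
tool_rot: [-0.125, 0.992, 0.0, 0.001]
contact_force: [-0.0, 0.6, 1.0]
width: 0.0522
finger_force: 0.0
```

Call:
carry_out([
  {"tx": 0,"ty": 0,"tz": 0,"twist": 0},
  {"tx": 0,"ty": 0,"tz": 0,"twist": 0},
  {"tx": 0,"ty": 0,"tz": 0,"twist": 0},
  {"tx": 0,"ty": 0,"tz": 0,"twist": 0},
  {"tx": 0,"ty": 0,"tz": 0,"twist": 0},
  {"tx": 0,"ty": 0,"tz": -1.9,"twist": 0},
  {"tx": 0,"ty": 0,"tz": -2.4,"twist": 0},
  {"tx": 0,"ty": 0,"tz": -2.4,"twist": 0.115},
  {"tx": 0,"ty": 0,"tz": -2.4,"twist": 0.115},
  {"tx": 0,"ty": 0,"tz": -2.2,"twist": 0.114},
  {"tx": 0,"ty": 0,"tz": 0,"twist": 0},
], hand=0)

```text
t: 20.93
tool_pos: [0.4037, 0.2161, 0.1232]
tool_rot: [0.048, 0.999, 0.002, 0.004]
contact_force: [0.6, 0.6, 1.4]
width: 0.0257
finger_force: 39.7
```

Call:
carry_out([
  {"tx": -0.67,"ty": -1.62,"tz": 0,"twist": 0},
  {"tx": -1.35,"ty": -3.4,"tz": 0,"twist": 0},
  {"tx": -1.35,"ty": -3.4,"tz": 0,"twist": 0},
  {"tx": -1.35,"ty": -3.4,"tz": 0,"twist": 0},
  {"tx": -1.35,"ty": -3.4,"tz": 0,"twist": 0},
  {"tx": -1.35,"ty": -3.4,"tz": 0,"twist": 0},
  {"tx": -1.35,"ty": -3.4,"tz": 0,"twist": 0},
  {"tx": -1.35,"ty": -3.4,"tz": 0,"twist": 0},
  {"tx": -0.45,"ty": -1.2,"tz": 0,"twist": 0},
  {"tx": 0,"ty": 0,"tz": 0,"twist": 0},
  {"tx": 0,"ty": 0,"tz": 0,"twist": 0},
  {"tx": 0,"ty": 0,"tz": 0,"twist": 0},
  {"tx": 0,"ty": 0,"tz": 0,"twist": 0},
  {"tx": 0,"ty": 0,"tz": 0,"twist": 0},
])

```text
t: 22.1
tool_pos: [0.4808, -0.0584, 0.1182]
tool_rot: [0.046, 0.999, 0.0, -0.0]
contact_force: [-0.2, 0.1, 0.4]
width: 0.0253
finger_force: 39.7
```

```bash
python3 - <<'E'
from h import *
changed("DAB");X,Y=pw(-26.5,30);plan([("dn",X,Y,.0215,PA+np.pi/2)])
E
```

```text
top {'C': (1.0, 0, 0), 'plate': (0.77, 9, 5)}
scene {'C': (1.0, 0, 0), 'plate': (0.29, 12, 7)}
now [ 0.481  -0.0587  0.1183] 1.479 t 22.2 w 0.0253 q0,q6 [-0.26 -0.17]
dn: twist 0.003 (/0.12=0.0 rows) tx -0.07 ty -0.06 tz 9.68 cm  rows@3.8 2.5
```

Call:
carry_out([
  {"tx": -0.1,"ty": -0.05,"tz": 2.2,"twist": 0},
  {"tx": 0,"ty": 0,"tz": 3,"twist": 0},
  {"tx": 0,"ty": 0,"tz": 2.5,"twist": 0},
  {"tx": 0,"ty": 0,"tz": 1.3,"twist": 0},
  {"tx": 0,"ty": 0,"tz": 0.65,"twist": 0},
  {"tx": 0,"ty": 0,"tz": 0,"twist": 0},
  {"tx": 0,"ty": 0,"tz": 0,"twist": 0},
  {"tx": 0,"ty": 0,"tz": 0,"twist": 0},
  {"tx": 0,"ty": 0,"tz": 0,"twist": 0},
])

```text
t: 22.95
tool_pos: [0.4828, -0.0604, 0.0226]
tool_rot: [0.047, 0.999, -0.0, 0.001]
contact_force: [0.0, 0.3, 0.5]
width: 0.0252
finger_force: 39.7
```

Call:
carry_out([
  {"tx": 0,"ty": 0,"tz": 0,"twist": 0},
  {"tx": 0,"ty": 0,"tz": 0,"twist": 0},
  {"tx": 0,"ty": 0,"tz": 0,"twist": 0},
  {"tx": 0,"ty": 0,"tz": -1.5,"twist": 0},
  {"tx": 0,"ty": 0,"tz": -2.5,"twist": 0},
  {"tx": 0,"ty": 0,"tz": -3,"twist": 0},
  {"tx": 0,"ty": 0,"tz": -2.85,"twist": 0},
  {"tx": 0,"ty": 0,"tz": 0,"twist": 0},
  {"tx": 0,"ty": 0,"tz": 0,"twist": 0},
  {"tx": 0,"ty": 0,"tz": 0,"twist": 0},
  {"tx": 0,"ty": 0,"tz": 0,"twist": 0},
], hand=3.5)

```text
t: 23.87
tool_pos: [0.4811, -0.0602, 0.1188]
tool_rot: [0.047, 0.999, 0.0, -0.001]
contact_force: [-0.0, 0.4, -0.1]
width: 0.0347
finger_force: 0.0
```

```bash
python3 - <<'E'
from h import *
place("C",-26.5,-30)
E
```

```text
now [ 0.4811 -0.0602  0.1188] 1.477 t 23.87 w 0.0347 q0,q6 [-0.26 -0.17]
above: twist -0.794 (/0.12=6.6 rows) tx -5.82 ty 18.79 tz -0.12 cm  rows@3.8 5.2
down: twist -0.000 (/0.12=0.0 rows) tx 0.00 ty 0.00 tz 11.30 cm  rows@3.8 3.0
lift: twist -0.000 (/0.12=0.0 rows) tx 0.00 ty 0.00 tz -11.30 cm  rows@3.8 3.0
travel: twist 0.794 (/0.12=6.6 rows) tx -9.38 ty -23.24 tz -0.00 cm  rows@3.8 6.6
dn: twist -0.000 (/0.12=0.0 rows) tx 0.00 ty 0.00 tz 9.85 cm  rows@3.8 2.6
up: twist -0.000 (/0.12=0.0 rows) tx 0.00 ty 0.00 tz -9.85 cm  rows@3.8 2.6
```

Call:
carry_out([
  {"tx": 0,"ty": 0,"tz": 0,"twist": -0.114},
  {"tx": 0,"ty": 0,"tz": 0,"twist": -0.114},
  {"tx": 0,"ty": 0,"tz": 0,"twist": -0.114},
  {"tx": 0,"ty": 0,"tz": 0,"twist": -0.113},
  {"tx": 0,"ty": 0,"tz": 0,"twist": -0.113},
  {"tx": 0,"ty": 0,"tz": 0,"twist": -0.113},
  {"tx": 0,"ty": 0,"tz": 0,"twist": -0.113},
  {"tx": -0.5,"ty": 1.6,"tz": 0,"twist": 0},
  {"tx": -1.0,"ty": 3.2,"tz": 0,"twist": 0},
  {"tx": -1.0,"ty": 3.2,"tz": 0,"twist": 0},
  {"tx": -1.0,"ty": 3.2,"tz": 0,"twist": 0},
  {"tx": -1.0,"ty": 3.2,"tz": 0,"twist": 0},
  {"tx": -0.8,"ty": 2.8,"tz": 0,"twist": 0},
  {"tx": -0.5,"ty": 1.6,"tz": 0,"twist": 0},
  {"tx": 0,"ty": 0,"tz": 0,"twist": 0},
  {"tx": 0,"ty": 0,"tz": 0,"twist": 0},
  {"tx": 0,"ty": 0,"tz": 0,"twist": 0},
  {"tx": 0,"ty": 0,"tz": 0,"twist": 0},
], hand=5.2)

```text
t: 25.37
tool_pos: [0.4054, 0.1198, 0.1197]
tool_rot: [-0.342, 0.94, -0.0, -0.001]
contact_force: [0.1, -0.2, -0.8]
width: 0.0522
finger_force: 0.0
```

Call:
carry_out([
  {"tx": 0,"ty": 0,"tz": 2,"twist": 0},
  {"tx": 0,"ty": 0,"tz": 2,"twist": 0},
  {"tx": 0,"ty": 0,"tz": 2,"twist": 0},
  {"tx": 0,"ty": 0,"tz": 1.5,"twist": 0},
  {"tx": 0,"ty": 0,"tz": 0,"twist": 0},
  {"tx": 0,"ty": 0,"tz": 0,"twist": 0},
  {"tx": 0,"ty": 0,"tz": 0,"twist": 0},
  {"tx": 0,"ty": 0,"tz": 0,"twist": 0},
])

```text
t: 26.03
tool_pos: [0.4067, 0.1205, 0.0468]
tool_rot: [-0.343, 0.939, -0.0, 0.001]
contact_force: [0.1, 0.1, 0.4]
width: 0.0521
finger_force: 0.0
```

```bash
python3 - <<'E'
from h import *
changed("DAB");place("C",-26.5,-30)
E
```

```text
top {'C': (0.48, -5, 5), 'plate': (0.77, 9, 5)}
scene {'C': (0.97, 0, 0), 'plate': (0.63, 6, 6)}
now [0.4065 0.1207 0.0467] 2.271 t 26.13 w 0.0519 q0,q6 [ 0.13 -0.57]
above: twist -0.000 (/0.12=0.0 rows) tx 0.14 ty 0.15 tz -7.33 cm  rows@3.8 1.9
down: twist -0.000 (/0.12=0.0 rows) tx 0.00 ty 0.00 tz 11.30 cm  rows@3.8 3.0
lift: twist -0.000 (/0.12=0.0 rows) tx 0.00 ty 0.00 tz -11.30 cm  rows@3.8 3.0
travel: twist 0.794 (/0.12=6.6 rows) tx -9.38 ty -23.24 tz -0.00 cm  rows@3.8 6.6
dn: twist -0.000 (/0.12=0.0 rows) tx 0.00 ty 0.00 tz 9.85 cm  rows@3.8 2.6
up: twist -0.000 (/0.12=0.0 rows) tx 0.00 ty 0.00 tz -9.85 cm  rows@3.8 2.6
```

Call:
carry_out([
  {"tx": 0.1,"ty": 0.1,"tz": 1.5,"twist": 0},
  {"tx": 0,"ty": 0,"tz": 1.5,"twist": 0},
  {"tx": 0,"ty": 0,"tz": 1,"twist": 0},
  {"tx": 0,"ty": 0,"tz": 0,"twist": 0},
  {"tx": 0,"ty": 0,"tz": 0,"twist": 0},
  {"tx": 0,"ty": 0,"tz": 0,"twist": 0},
  {"tx": 0,"ty": 0,"tz": 0,"twist": 0},
])

```text
t: 26.72
tool_pos: [0.4048, 0.121, 0.0064]
tool_rot: [-0.343, 0.939, -0.0, 0.001]
contact_force: [0.4, 0.3, 0.7]
width: 0.0514
finger_force: 0.0
```

Call:
carry_out([
  {"tx": 0,"ty": 0,"tz": 0,"twist": 0},
  {"tx": 0,"ty": 0,"tz": 0,"twist": 0},
  {"tx": 0,"ty": 0,"tz": 0,"twist": 0},
  {"tx": 0,"ty": 0,"tz": 0,"twist": 0},
  {"tx": 0,"ty": 0,"tz": 0,"twist": 0},
  {"tx": 0,"ty": 0,"tz": -1.9,"twist": 0},
  {"tx": 0,"ty": 0,"tz": -2.4,"twist": 0},
  {"tx": 0,"ty": 0,"tz": -2.4,"twist": 0.114},
  {"tx": 0,"ty": 0,"tz": -2.4,"twist": 0.114},
  {"tx": 0,"ty": 0,"tz": -2.2,"twist": 0.114},
  {"tx": 0,"ty": 0,"tz": 0,"twist": 0.113},
  {"tx": 0,"ty": 0,"tz": 0,"twist": 0.113},
  {"tx": 0,"ty": 0,"tz": 0,"twist": 0.113},
  {"tx": 0,"ty": 0,"tz": 0,"twist": 0.113},
  {"tx": 0,"ty": 0,"tz": 0,"twist": 0},
], hand=0)

```text
t: 27.97
tool_pos: [0.4035, 0.1208, 0.1179]
tool_rot: [0.048, 0.999, -0.0, -0.001]
contact_force: [0.3, -0.1, -0.9]
width: 0.0248
finger_force: 39.6
```

Call:
carry_out([
  {"tx": -0.67,"ty": -1.62,"tz": 0,"twist": 0},
  {"tx": -1.35,"ty": -3.4,"tz": 0,"twist": 0},
  {"tx": -1.35,"ty": -3.4,"tz": 0,"twist": 0},
  {"tx": -1.35,"ty": -3.4,"tz": 0,"twist": 0},
  {"tx": -1.35,"ty": -3.4,"tz": 0,"twist": 0},
  {"tx": -1.35,"ty": -3.4,"tz": 0,"twist": 0},
  {"tx": -1.35,"ty": -3.2,"tz": 0,"twist": 0},
  {"tx": -0.61,"ty": -1.42,"tz": 0,"twist": 0},
  {"tx": 0,"ty": 0,"tz": 0,"twist": 0},
  {"tx": 0,"ty": 0,"tz": 0,"twist": 0},
  {"tx": 0,"ty": 0,"tz": 0,"twist": 0},
  {"tx": 0,"ty": 0,"tz": 0,"twist": 0},
  {"tx": 0,"ty": 0,"tz": 0,"twist": 0},
])

```text
t: 29.05
tool_pos: [0.4752, -0.1179, 0.1183]
tool_rot: [0.046, 0.999, 0.0, -0.0]
contact_force: [-0.7, 0.3, -0.4]
width: 0.0251
finger_force: 39.6
```

```bash
python3 - <<'E'
from h import *
X,Y=pw(-26.5,-30);plan([("dn",X,Y,.0215,PA+np.pi/2)])
E
```

```text
now [ 0.4752 -0.1179  0.1183] 1.479 t 29.05 w 0.0251 q0,q6 [-0.38 -0.29]
dn: twist 0.003 (/0.12=0.0 rows) tx -0.09 ty -0.12 tz 9.68 cm  rows@3.8 2.5
```

Call:
carry_out([
  {"tx": -0.1,"ty": -0.1,"tz": 2.2,"twist": 0},
  {"tx": 0,"ty": 0,"tz": 3,"twist": 0},
  {"tx": 0,"ty": 0,"tz": 2.5,"twist": 0},
  {"tx": 0,"ty": 0,"tz": 1.3,"twist": 0},
  {"tx": 0,"ty": 0,"tz": 0.65,"twist": 0},
  {"tx": 0,"ty": 0,"tz": 0,"twist": 0},
  {"tx": 0,"ty": 0,"tz": 0,"twist": 0},
  {"tx": 0,"ty": 0,"tz": 0,"twist": 0},
  {"tx": 0,"ty": 0,"tz": 0,"twist": 0},
])

```text
t: 29.8
tool_pos: [0.4771, -0.1203, 0.0226]
tool_rot: [0.047, 0.999, -0.0, 0.001]
contact_force: [-0.6, -0.1, -0.2]
width: 0.0252
finger_force: 39.6
```

Call:
carry_out([
  {"tx": 0,"ty": 0,"tz": 0,"twist": 0},
  {"tx": 0,"ty": 0,"tz": 0,"twist": 0},
  {"tx": 0,"ty": 0,"tz": 0,"twist": 0},
  {"tx": 0,"ty": 0,"tz": -1.5,"twist": 0},
  {"tx": 0,"ty": 0,"tz": -2.5,"twist": 0},
  {"tx": 0,"ty": 0,"tz": -3,"twist": 0},
  {"tx": 0,"ty": 0,"tz": -3,"twist": 0},
  {"tx": 1,"ty": 1.8,"tz": -1,"twist": 0},
  {"tx": 1.8,"ty": 3.3,"tz": -1,"twist": 0},
  {"tx": 1.8,"ty": 3.3,"tz": -1,"twist": 0},
  {"tx": 1.8,"ty": 3.3,"tz": -1,"twist": 0},
  {"tx": 1.8,"ty": 3.3,"tz": -1,"twist": 0},
  {"tx": 1.8,"ty": 3.3,"tz": -1,"twist": 0},
  {"tx": 1.8,"ty": 3.3,"tz": -1,"twist": 0},
  {"tx": 1.8,"ty": 3.3,"tz": -1,"twist": 0},
  {"tx": 1.8,"ty": 3.3,"tz": 0,"twist": 0},
  {"tx": 1.8,"ty": 3.3,"tz": 0,"twist": 0},
  {"tx": 1.8,"ty": 3.3,"tz": 0,"twist": 0},
  {"tx": 1.8,"ty": 3.3,"tz": 0,"twist": 0},
  {"tx": 1.8,"ty": 3.3,"tz": 0,"twist": 0},
], hand=3.5)

```text
t: 31.47
tool_pos: [0.2892, 0.3146, 0.2021]
tool_rot: [0.047, 0.999, 0.0, 0.0]
contact_force: [0.7, 0.2, 0.4]
width: 0.0351
finger_force: 0.0
```

Call:
carry_out([
  {"tx": 1.8,"ty": 3.3,"tz": 0,"twist": 0},
  {"tx": 1.8,"ty": 3.3,"tz": 0,"twist": 0},
  {"tx": 1,"ty": 1.8,"tz": 0,"twist": 0},
  {"tx": 0,"ty": 0,"tz": 0,"twist": 0},
  {"tx": 0,"ty": 0,"tz": 0,"twist": 0},
  {"tx": 0,"ty": 0,"tz": 0,"twist": 0},
])

```text
t: 31.97
tool_pos: [0.2524, 0.4003, 0.2018]
tool_rot: [0.047, 0.999, -0.0, 0.0]
contact_force: [0.0, 0.0, 0.1]
width: 0.0349
finger_force: 0.0
```

```bash
python3 - <<'E'
from h import *
changed("DABC")
t=cv2.imread("pics/cur_top.png");s=cv2.imread("pics/cur_scene.png")
R=lambda im,w,h:cv2.resize(im,(w,h),interpolation=cv2.INTER_CUBIC)
# plate top / plate scene / bed top / bed scene
cv2.imwrite("pics/v3.png",np.vstack([np.hstack([R(t[175:235,250:330],400,300),R(s[170:230,265:345],400,300)]),np.hstack([R(t[200:260,350:430],400,300),R(s[230:300,285:378],400,300)])]))
E
```

```text
top {'plate': (0.77, 9, 5)}
scene {'plate': (0.76, 1, 7)}
```

View pics/v3.png

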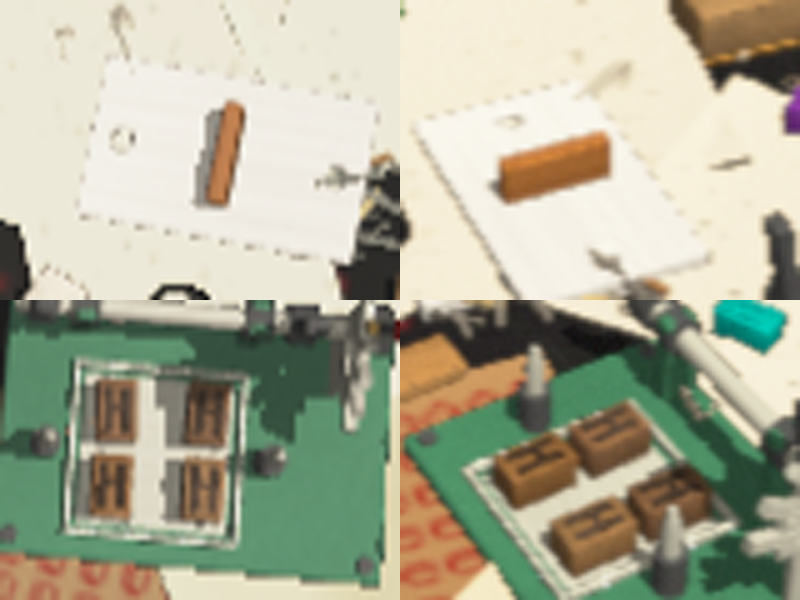

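All four letters sit flat in the bed. The plate was knocked slightly: its left hole is now at crop (123,139), with corners (112,60), (378,100), (354,262) and (80,215). I'll refit it.

```bash
cat >> h.py <<'E'
def fitplate(ct,cs,ht,hs,p0=(.6,.2,-.18),z=.0125):
    X=np.array([[56,95],[56,-95],[-56,-95],[-56,95]])/1e3;H=np.array([[0,.074]])
    W=lambda p,M:np.c_[p[0]+np.cos(p[2])*M[:,0]-np.sin(p[2])*M[:,1],p[1]+np.sin(p[2])*M[:,0]+np.cos(p[2])*M[:,1],np.full(len(M),z)]
    f=lambda p:np.r_[(proj("top",W(p,np.r_[X,H]))-np.r_[ct,ht]).ravel(),(proj("scene",W(p,np.r_[X[[3,0,1]],H]))-np.r_[cs,hs]).ravel()]
    r=least_squares(f,p0,loss="soft_l1");return r.x,f(r.x)
E
python3 - <<'E'
from h import *
u=lambda a,o:(np.array(a)+.5)/5-.5+o
x,f=fitplate(u([[112,60],[378,100],[354,262],[80,215]],[250,175]),u([[15,120],[178,82],[313,260]],[265,170]),u([[123,139]],[250,175]),u([[111,120]],[265,170]))
print(x.round(4),f.round(1))
m={}
for n in("top","scene"):
    g=cv2.imread(f"pics/cur_{n}.png");h=cv2.cvtColor(g,cv2.COLOR_BGR2HSV);m[n]=((h[...,0]<16)&(h[...,1]>110)&(h[...,2]>70)).astype(np.uint8)
print(fitbox(m,(x[0],x[1]),(.07,.014,.028),.0125),[fitbox({k:m[k]},(x[0],x[1]),(.07,.014,.028),.0125) for k in m])
E
```

```text
[ 0.5898  0.1924 -0.1782] [-0.7 -1.   0.9  0.3 -0.1  0.3 -0.7  0.1 -0.   0.2 -0.6  1.3  0.7 -0.1
  0.4 -0.6 -0.   0.4]
(array([ 0.59147996,  0.19401099, -0.20541057]), np.float64(0.5381954752381812)) [(array([ 0.59275727,  0.19395394, -0.19423742]), np.float64(0.27400275103163685)), (array([ 0.59235584,  0.19402134, -0.20753015]), np.float64(0.2595168374816984))]
```

```bash
python3 - <<'E'
from h import *
h=np.pi/2
x,y,a=.5913,.1935,-.192
X,Y=pw(0,0)
plan([("above",x,y,.11,a+h),("down",x,y,.018,a+h),("lift",x,y,.14,a+h),("travel",X,Y,.14,PA+h),("dn",X,Y,.059,PA+h)])
E
```

```text
now [0.2528 0.3999 0.2019] 1.475 t 32.07 w 0.0353 q0,q6 [0.87 0.96]
above: twist 0.097 (/0.12=0.8 rows) tx -37.16 ty -13.81 tz 9.19 cm  rows@3.8 10.7
down: twist -0.000 (/0.12=0.0 rows) tx 0.00 ty 0.00 tz 9.20 cm  rows@3.8 2.4
lift: twist -0.000 (/0.12=0.0 rows) tx 0.00 ty 0.00 tz -12.20 cm  rows@3.8 3.2
travel: twist -0.098 (/0.12=0.8 rows) tx 5.88 ty -29.21 tz -0.00 cm  rows@3.8 7.8
dn: twist -0.000 (/0.12=0.0 rows) tx 0.00 ty 0.00 tz 8.10 cm  rows@3.8 2.1
```

Call:
carry_out([
  {"tx": 0,"ty": 0,"tz": 0,"twist": 0.097},
  {"tx": -1.55,"ty": -0.57,"tz": 0.38,"twist": 0},
  {"tx": -3.1,"ty": -1.15,"tz": 0.77,"twist": 0},
  {"tx": -3.1,"ty": -1.15,"tz": 0.77,"twist": 0},
  {"tx": -3.1,"ty": -1.15,"tz": 0.77,"twist": 0},
  {"tx": -3.1,"ty": -1.15,"tz": 0.77,"twist": 0},
  {"tx": -3.1,"ty": -1.15,"tz": 0.77,"twist": 0},
  {"tx": -3.1,"ty": -1.15,"tz": 0.77,"twist": 0},
  {"tx": -3.1,"ty": -1.15,"tz": 0.77,"twist": 0},
  {"tx": -3.1,"ty": -1.15,"tz": 0.77,"twist": 0},
  {"tx": -3.1,"ty": -1.15,"tz": 0.77,"twist": 0},
  {"tx": -3.1,"ty": -1.15,"tz": 0.77,"twist": 0},
  {"tx": -3.1,"ty": -1.15,"tz": 0.77,"twist": 0},
  {"tx": -1.51,"ty": -0.6,"tz": 0.34,"twist": 0},
  {"tx": 0,"ty": 0,"tz": 0,"twist": 0},
  {"tx": 0,"ty": 0,"tz": 0,"twist": 0},
  {"tx": 0,"ty": 0,"tz": 0,"twist": 0},
  {"tx": 0,"ty": 0,"tz": 0,"twist": 0},
])

```text
t: 33.57
tool_pos: [0.5902, 0.195, 0.1106]
tool_rot: [0.095, 0.995, 0.0, 0.0]
contact_force: [0.6, 0.3, -0.1]
width: 0.035
finger_force: 0.0
```

Call:
carry_out([
  {"tx": 0,"ty": 0,"tz": 1.5,"twist": 0},
  {"tx": 0,"ty": 0,"tz": 2,"twist": 0},
  {"tx": 0,"ty": 0,"tz": 1,"twist": 0},
  {"tx": 0,"ty": 0,"tz": 0,"twist": 0},
  {"tx": 0,"ty": 0,"tz": 0,"twist": 0},
  {"tx": 0,"ty": 0,"tz": 0,"twist": 0},
  {"tx": 0,"ty": 0,"tz": 0,"twist": 0},
])

```text
t: 34.15
tool_pos: [0.5918, 0.1951, 0.0666]
tool_rot: [0.095, 0.995, 0.0, 0.001]
contact_force: [-0.3, -0.3, 0.5]
width: 0.0351
finger_force: 0.0
```

```bash
python3 - <<'E'
from h import *
h=np.pi/2
x,y,a=.5913,.1935,-.192
plan([("down",x,y,.018,a+h)])
E
```

```text
now [0.5918 0.1951 0.0666] 1.38 t 34.15 w 0.0351 q0,q6 [0.21 0.4 ]
down: twist 0.002 (/0.12=0.0 rows) tx 0.01 ty -0.17 tz 4.86 cm  rows@3.8 1.3
```

Call:
carry_out([
  {"tx": 0,"ty": -0.15,"tz": 1.5,"twist": 0},
  {"tx": 0,"ty": 0,"tz": 2,"twist": 0},
  {"tx": 0,"ty": 0,"tz": 1.35,"twist": 0},
  {"tx": 0,"ty": 0,"tz": 0,"twist": 0},
  {"tx": 0,"ty": 0,"tz": 0,"twist": 0},
  {"tx": 0,"ty": 0,"tz": 0,"twist": 0},
  {"tx": 0,"ty": 0,"tz": 0,"twist": 0},
])

```text
t: 34.73
tool_pos: [0.5921, 0.1936, 0.0185]
tool_rot: [0.095, 0.995, 0.001, 0.002]
contact_force: [1.0, 0.8, 0.9]
width: 0.0349
finger_force: 0.0
```

Call:
carry_out([
  {"tx": 0,"ty": 0,"tz": 0,"twist": 0},
  {"tx": 0,"ty": 0,"tz": 0,"twist": 0},
  {"tx": 0,"ty": 0,"tz": 0,"twist": 0},
  {"tx": 0,"ty": 0,"tz": 0,"twist": 0},
  {"tx": 0,"ty": 0,"tz": 0,"twist": 0},
  {"tx": 0,"ty": 0,"tz": 0,"twist": 0},
  {"tx": 0,"ty": 0,"tz": 0,"twist": 0},
  {"tx": 0,"ty": 0,"tz": -1.2,"twist": 0},
  {"tx": 0,"ty": 0,"tz": -2,"twist": 0},
  {"tx": 0,"ty": 0,"tz": -2.5,"twist": 0},
  {"tx": 0,"ty": 0,"tz": -2.5,"twist": 0},
  {"tx": 0,"ty": 0,"tz": -2.5,"twist": 0},
  {"tx": 0,"ty": 0,"tz": -1.5,"twist": 0},
  {"tx": 0,"ty": 0,"tz": 0,"twist": 0},
  {"tx": 0,"ty": 0,"tz": 0,"twist": 0},
  {"tx": 0,"ty": 0,"tz": 0,"twist": 0},
  {"tx": 0,"ty": 0,"tz": 0,"twist": 0},
], hand=0, newtons=70)

```text
t: 36.15
tool_pos: [0.5887, 0.1928, 0.1351]
tool_rot: [0.095, 0.995, -0.001, -0.003]
contact_force: [0.2, 0.1, -5.2]
width: 0.0127
finger_force: 70.4
```

```bash
python3 - <<'E'
from h import *
h=np.pi/2
X,Y=pw(0,0);print(read_state()["contact_force"],read_state()["moment"])
plan([("travel",X,Y,.14,PA+h),("dn",X,Y,.059,PA+h)])
E
```

```text
[ 0.20303992  0.06754605 -5.1807504 ] [ 0.0006772  -0.014521    0.03204859]
now [0.5887 0.1928 0.1351] 1.38 t 36.15 w 0.0127 q0,q6 [0.21 0.4 ]
travel: twist -0.096 (/0.12=0.8 rows) tx 5.63 ty -29.12 tz -0.49 cm  rows@3.8 7.8
dn: twist -0.000 (/0.12=0.0 rows) tx 0.00 ty 0.00 tz 8.10 cm  rows@3.8 2.1
```

Call:
carry_out([
  {"tx": 0,"ty": 0,"tz": 0,"twist": -0.048},
  {"tx": 0,"ty": 0,"tz": 0,"twist": -0.048},
  {"tx": 0.3,"ty": -1.4,"tz": 0,"twist": 0},
  {"tx": 0.6,"ty": -3,"tz": 0,"twist": 0},
  {"tx": 0.6,"ty": -3,"tz": 0,"twist": 0},
  {"tx": 0.6,"ty": -3,"tz": 0,"twist": 0},
  {"tx": 0.6,"ty": -3,"tz": 0,"twist": 0},
  {"tx": 0.6,"ty": -3,"tz": 0,"twist": 0},
  {"tx": 0.6,"ty": -3,"tz": 0,"twist": 0},
  {"tx": 0.6,"ty": -3,"tz": 0,"twist": 0},
  {"tx": 0.6,"ty": -3,"tz": 0,"twist": 0},
  {"tx": 0.4,"ty": -2.5,"tz": 0,"twist": 0},
  {"tx": 0.2,"ty": -1.2,"tz": 0,"twist": 0},
  {"tx": 0,"ty": 0,"tz": 0,"twist": 0},
  {"tx": 0,"ty": 0,"tz": 0,"twist": 0},
  {"tx": 0,"ty": 0,"tz": 0,"twist": 0},
  {"tx": 0,"ty": 0,"tz": 0,"twist": 0},
  {"tx": 0,"ty": 0,"tz": 0,"twist": 0},
  {"tx": 0,"ty": 0,"tz": 0,"twist": 0},
])

```text
t: 37.73
tool_pos: [0.5406, 0.0577, 0.1794]
tool_rot: [0.033, 0.972, 0.225, 0.053]
contact_force: [-15.5, 68.9, 38.1]
width: 0.0125
finger_force: 141.3
```

```bash
python3 - <<'E'
from h import *
h=np.pi/2
X,Y=pw(0,0);plan([("dn",X,Y,.095,PA+h)])
for n in("top","scene"): cv2.imwrite(f"pics/cur_{n}.png",grab_frame(n)[:,:,::-1])
p=read_state()["tool_pos"];a=yaw(read_state()["tool_rot"])-h;print(p.round(4),a)
T=tile("top",cv2.imread("pics/cur_top.png"),(p[0],p[1],a),(.112,.19,.0125),p[2]-.018,w=100,out=400)
S=tile("scene",cv2.imread("pics/cur_scene.png"),(p[0],p[1],a),(.112,.19,.0125),p[2]-.018,w=120,out=400)
cv2.imwrite("pics/v4.png",np.hstack([T,S]))
E
```

```text
now [0.5406 0.0577 0.1794] 1.525 t 37.73 w 0.0125 q0,q6 [-0.29 -0.22]
dn: twist 0.049 (/0.12=0.4 rows) tx 2.11 ty -15.22 tz 8.44 cm  rows@3.8 4.6
[0.5406 0.0577 0.1794] -0.045440855911139444
```

View pics/v4.png

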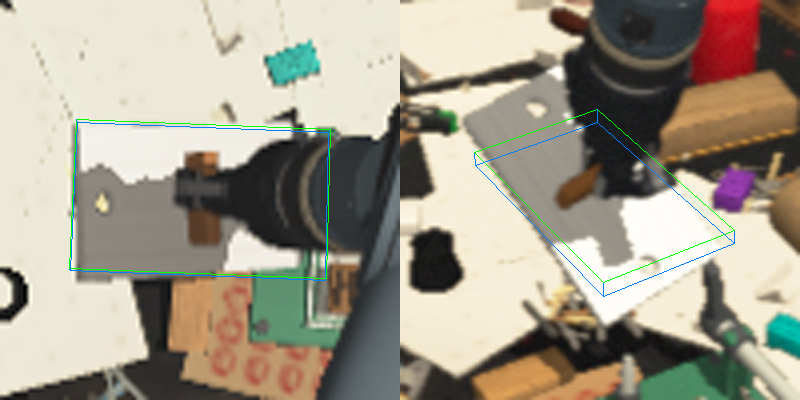

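The picture shows the plate caught on the press's left toe and tilted. I carried it at x ≈ 0.58, too far back. I'll back out the way it came, then raise it.

Call:
carry_out([
  {"tx": -0.2,"ty": 1.2,"tz": 0,"twist": 0},
  {"tx": -0.4,"ty": 2.5,"tz": 0,"twist": 0},
  {"tx": -0.6,"ty": 3,"tz": 0,"twist": 0},
  {"tx": -0.6,"ty": 3,"tz": 0,"twist": 0},
  {"tx": -0.6,"ty": 3,"tz": 0,"twist": 0},
  {"tx": -0.6,"ty": 3,"tz": 0,"twist": 0},
  {"tx": -0.6,"ty": 3,"tz": 0,"twist": 0},
  {"tx": -0.6,"ty": 3,"tz": 0,"twist": 0},
  {"tx": 0,"ty": 0,"tz": 0,"twist": 0},
  {"tx": 0,"ty": 0,"tz": 0,"twist": 0},
  {"tx": 0,"ty": 0,"tz": 0,"twist": 0},
  {"tx": 0,"ty": 0,"tz": 0,"twist": 0},
])

```text
t: 38.83
tool_pos: [0.5678, 0.1199, 0.1371]
tool_rot: [0.048, 0.999, -0.0, -0.001]
contact_force: [0.0, -0.2, -6.2]
width: 0.0126
finger_force: 69.9
```

```bash
python3 - <<'E'
from h import *
h=np.pi/2
s=read_state();print(s["contact_force"].round(1),s["moment"].round(2),s["tool_rot"].round(3),s["finger_force"])
plan([("n",.5,.15,.19,PA+h)])
for n in("top","scene"): cv2.imwrite(f"pics/cur_{n}.png",grab_frame(n)[:,:,::-1])
p=read_state()["tool_pos"];a=yaw(read_state()["tool_rot"])-h
T=tile("top",cv2.imread("pics/cur_top.png"),(p[0],p[1],a),(.112,.19,.0125),p[2]-.018,w=100,out=400)
S=tile("scene",cv2.imread("pics/cur_scene.png"),(p[0],p[1],a),(.112,.19,.0125),p[2]-.018,w=120,out=400)
cv2.imwrite("pics/v5.png",np.hstack([T,S]))
E
```

```text
[ 0.  -0.2 -6.2] [-0.04 -0.03 -0.02] [ 0.048  0.999 -0.    -0.001] 69.86321568489075
now [0.5678 0.1199 0.1371] 1.475 t 38.83 w 0.0126 q0,q6 [0.09 0.19]
n: twist -0.002 (/0.12=0.0 rows) tx 7.03 ty 2.36 tz -5.29 cm  rows@3.8 2.4
```

View pics/v5.png

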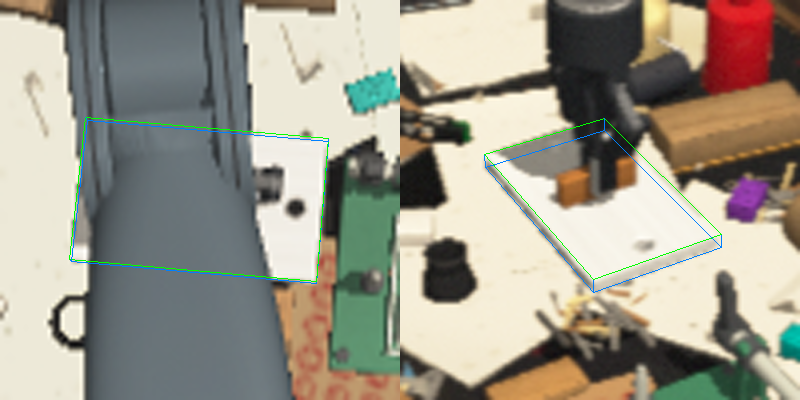

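The tool is vertical again and the plate sits level in the hand, matching the wireframe. I'll check its in-hand offset with the visible right hole and plan a path in front of the toes.

```bash
python3 - <<'E'
from h import *
h=np.pi/2
s=read_state();p=s["tool_pos"];a=yaw(s["tool_rot"])-h
obs={}
for n,w,uv in(("top",100,(296,208)),("scene",120,(645-400,245))):
    c=proj(n,box((p[0],p[1],a),(.112,.19,.0125),p[2]-.018)).mean(0).round().astype(int)-w//2
    obs[n]=(np.array(uv)+.5)*w/400-.5+c
    e=np.array([p[0]+np.sin(a)*.074,p[1]-np.cos(a)*.074,p[2]-.018+.012]);print(n,obs[n].round(1),proj(n,e).round(1),atz(n,obs[n],e[2]).round(4),e.round(4))
t,err=tri(obs["top"],obs["scene"]);print(t.round(4),err)
X,Y=pw(0,0)
plan([("clear",.505,.14,.165,PA+h),("over",X,Y,.165,PA+h),("low",X,Y,.105,PA+h),("seat",X,Y,.059,PA+h)])
E
```

```text
top [339.6 209.6] [[339.4 209.3]] [0.5601 0.0452 0.1318] [0.5611 0.0459 0.1318]
scene [317.2 204.2] [[317.  203.3]] [0.5593 0.0429 0.1318] [0.5611 0.0459 0.1318]
[0.5606 0.045  0.1299] 0.0004458852051489711
now [0.5682 0.1196 0.1378] 1.474 t 38.93 w 0.0125 q0,q6 [0.09 0.19]
clear: twist -0.003 (/0.12=0.0 rows) tx 6.49 ty 1.44 tz -2.72 cm  rows@3.8 1.9
over: twist -0.000 (/0.12=0.0 rows) tx -2.20 ty -23.07 tz -0.00 cm  rows@3.8 6.1
low: twist -0.000 (/0.12=0.0 rows) tx 0.00 ty 0.00 tz 6.00 cm  rows@3.8 1.6
seat: twist -0.000 (/0.12=0.0 rows) tx 0.00 ty 0.00 tz 4.60 cm  rows@3.8 1.2
```

Call:
carry_out([
  {"tx": 0.6,"ty": 0.14,"tz": -0.7,"twist": 0},
  {"tx": 2.3,"ty": 0.5,"tz": -1,"twist": 0},
  {"tx": 2.3,"ty": 0.5,"tz": -1,"twist": 0},
  {"tx": 1.3,"ty": 0.3,"tz": 0,"twist": 0},
  {"tx": 0,"ty": 0,"tz": 0,"twist": 0},
  {"tx": -0.1,"ty": -1.5,"tz": 0,"twist": 0},
  {"tx": -0.3,"ty": -3,"tz": 0,"twist": 0},
  {"tx": -0.3,"ty": -3,"tz": 0,"twist": 0},
  {"tx": -0.3,"ty": -3,"tz": 0,"twist": 0},
  {"tx": -0.3,"ty": -3,"tz": 0,"twist": 0},
  {"tx": -0.3,"ty": -3,"tz": 0,"twist": 0},
  {"tx": -0.3,"ty": -3,"tz": 0,"twist": 0},
  {"tx": -0.3,"ty": -2.5,"tz": 0,"twist": 0},
  {"tx": 0,"ty": -1,"tz": 0,"twist": 0},
  {"tx": 0,"ty": 0,"tz": 0,"twist": 0},
  {"tx": 0,"ty": 0,"tz": 0,"twist": 0},
  {"tx": 0,"ty": 0,"tz": 0,"twist": 0},
  {"tx": 0,"ty": 0,"tz": 0,"twist": 0},
  {"tx": 0,"ty": 0,"tz": 0,"twist": 0},
  {"tx": 0,"ty": 0,"tz": 0,"twist": 0},
])

```text
t: 40.6
tool_pos: [0.5055, -0.0886, 0.1654]
tool_rot: [0.047, 0.999, 0.0, -0.0]
contact_force: [0.3, -0.1, -5.6]
width: 0.0125
finger_force: 69.8
```

```bash
python3 - <<'E'
from h import *
h=np.pi/2
X,Y=pw(0,0);X+=.0006;Y+=.0008
s=read_state();print(s["contact_force"].round(1))
plan([("low",X,Y,.105,PA+h),("seat",X,Y,.059,PA+h)])
E
```

```text
[ 0.3 -0.1 -5.6]
now [ 0.5055 -0.0886  0.1654] 1.478 t 40.6 w 0.0125 q0,q6 [-0.3  -0.21]
low: twist 0.001 (/0.12=0.0 rows) tx -0.05 ty -0.23 tz 6.04 cm  rows@3.8 1.6
seat: twist -0.000 (/0.12=0.0 rows) tx 0.00 ty 0.00 tz 4.60 cm  rows@3.8 1.2
```

Call:
carry_out([
  {"tx": -0.05,"ty": -0.23,"tz": 1.5,"twist": 0},
  {"tx": 0,"ty": 0,"tz": 2,"twist": 0},
  {"tx": 0,"ty": 0,"tz": 1.5,"twist": 0},
  {"tx": 0,"ty": 0,"tz": 1,"twist": 0},
  {"tx": 0,"ty": 0,"tz": 0,"twist": 0},
  {"tx": 0,"ty": 0,"tz": 0,"twist": 0},
  {"tx": 0,"ty": 0,"tz": 0,"twist": 0},
  {"tx": 0,"ty": 0,"tz": 0,"twist": 0},
  {"tx": 0,"ty": 0,"tz": 0,"twist": 0},
  {"tx": 0,"ty": 0,"tz": 0,"twist": 0},
])

```text
t: 41.43
tool_pos: [0.5065, -0.0921, 0.1065]
tool_rot: [0.047, 0.999, -0.0, 0.001]
contact_force: [0.0, 0.2, -5.0]
width: 0.0125
finger_force: 69.8
```

```bash
python3 - <<'E'
from h import *
h=np.pi/2
X,Y=pw(0,0);X+=.0006;Y+=.0008
plan([("seat",X,Y,.059,PA+h)])
E
```

```text
now [ 0.5065 -0.0921  0.1065] 1.476 t 41.43 w 0.0125 q0,q6 [-0.31 -0.22]
seat: twist -0.000 (/0.12=0.0 rows) tx 0.08 ty 0.10 tz 4.75 cm  rows@3.8 1.3
```

Call:
carry_out([
  {"tx": 0.08,"ty": 0.1,"tz": 0.5,"twist": 0},
  {"tx": 0,"ty": 0,"tz": 0.7,"twist": 0},
  {"tx": 0,"ty": 0,"tz": 0.7,"twist": 0},
  {"tx": 0,"ty": 0,"tz": 0.4,"twist": 0},
  {"tx": 0,"ty": 0,"tz": 0,"twist": 0},
  {"tx": 0,"ty": 0,"tz": 0,"twist": 0},
  {"tx": 0,"ty": 0,"tz": 0,"twist": 0},
  {"tx": 0,"ty": 0,"tz": 0,"twist": 0},
])

```text
t: 42.1
tool_pos: [0.5049, -0.0908, 0.0825]
tool_rot: [0.047, 0.999, 0.0, -0.0]
contact_force: [0.4, -1.0, -5.5]
width: 0.0124
finger_force: 69.9
```

Call:
carry_out([
  {"tx": 0,"ty": 0,"tz": 0.3,"twist": 0},
  {"tx": 0,"ty": 0,"tz": 0.3,"twist": 0},
  {"tx": 0,"ty": 0,"tz": 0.3,"twist": 0},
  {"tx": 0,"ty": 0,"tz": 0,"twist": 0},
  {"tx": 0,"ty": 0,"tz": 0,"twist": 0},
  {"tx": 0,"ty": 0,"tz": 0,"twist": 0},
])

```text
t: 42.6
tool_pos: [0.5049, -0.091, 0.0732]
tool_rot: [0.047, 0.999, -0.0, -0.0]
contact_force: [0.7, -1.3, -6.6]
width: 0.0124
finger_force: 69.8
```

Call:
carry_out([
  {"tx": 0,"ty": 0,"tz": 0.3,"twist": 0},
  {"tx": 0,"ty": 0,"tz": 0.3,"twist": 0},
  {"tx": 0,"ty": 0,"tz": 0.3,"twist": 0},
  {"tx": 0,"ty": 0,"tz": 0.3,"twist": 0},
  {"tx": 0,"ty": 0,"tz": 0.2,"twist": 0},
  {"tx": 0,"ty": 0,"tz": 0.1,"twist": 0},
  {"tx": 0,"ty": 0,"tz": 0,"twist": 0},
  {"tx": 0,"ty": 0,"tz": 0,"twist": 0},
  {"tx": 0,"ty": 0,"tz": 0,"twist": 0},
  {"tx": 0,"ty": 0,"tz": 0,"twist": 0},
])

```text
t: 43.43
tool_pos: [0.5057, -0.0906, 0.0601]
tool_rot: [0.047, 0.999, 0.0, 0.001]
contact_force: [-1.7, 2.8, 5.4]
width: 0.0123
finger_force: 71.6
```

Call:
carry_out([
  {"tx": 0,"ty": 0,"tz": 0,"twist": 0},
  {"tx": 0,"ty": 0,"tz": 0,"twist": 0},
  {"tx": 0,"ty": 0,"tz": 0,"twist": 0},
  {"tx": 0,"ty": 0,"tz": 0,"twist": 0},
  {"tx": 0,"ty": 0,"tz": -1,"twist": 0},
  {"tx": 0,"ty": 0,"tz": -2.5,"twist": 0},
  {"tx": 0,"ty": 0,"tz": -3,"twist": 0},
  {"tx": 0,"ty": 0,"tz": -3,"twist": 0},
  {"tx": 0,"ty": 0,"tz": -3,"twist": 0},
  {"tx": 1,"ty": 1.5,"tz": -3,"twist": 0},
  {"tx": 2,"ty": 3,"tz": -1,"twist": 0},
  {"tx": 2,"ty": 3,"tz": 0,"twist": 0},
  {"tx": 2,"ty": 3,"tz": 0,"twist": 0},
  {"tx": 2,"ty": 3,"tz": 0,"twist": 0},
  {"tx": 2,"ty": 3,"tz": 0,"twist": 0},
  {"tx": 2,"ty": 3,"tz": 0,"twist": 0},
  {"tx": 2,"ty": 3,"tz": 0,"twist": 0},
  {"tx": 2,"ty": 3,"tz": 0,"twist": 0},
  {"tx": 2,"ty": 3,"tz": 0,"twist": 0},
  {"tx": 1,"ty": 1.5,"tz": 0,"twist": 0},
], hand=3.4)

```text
t: 45.1
tool_pos: [0.3324, 0.2293, 0.2244]
tool_rot: [0.046, 0.999, 0.001, 0.0]
contact_force: [-0.1, -0.2, -0.3]
width: 0.034
finger_force: 0.0
```

Call:
carry_out([
  {"tx": 0,"ty": 2,"tz": 0,"twist": 0},
  {"tx": 0,"ty": 3,"tz": 0,"twist": 0},
  {"tx": 0,"ty": 3,"tz": 0,"twist": 0},
  {"tx": 0,"ty": 2,"tz": 0,"twist": 0},
  {"tx": 0,"ty": 0,"tz": 0,"twist": 0},
  {"tx": 0,"ty": 0,"tz": 0,"twist": 0},
  {"tx": 0,"ty": 0,"tz": 0,"twist": 0},
  {"tx": 0,"ty": 0,"tz": 0,"twist": 0},
])

```text
t: 45.77
tool_pos: [0.3439, 0.3255, 0.2238]
tool_rot: [0.048, 0.999, -0.0, 0.0]
contact_force: [-0.3, 0.2, -0.0]
width: 0.034
finger_force: 0.0
```

```bash
python3 - <<'E'
from h import *
h=np.pi/2
s=read_state();print(s["tool_pos"].round(4),s["contact_force"].round(1))
for n in("top","scene"): cv2.imwrite(f"pics/cur_{n}.png",grab_frame(n)[:,:,::-1])
t=cv2.imread("pics/cur_top.png");sc=cv2.imread("pics/cur_scene.png")
T=tile("top",t,(PX,PY,PA),(.112,.19,.012),.041,w=90,out=400)
S=tile("scene",sc,(PX,PY,PA),(.112,.19,.012),.041,w=110,out=400)
# lever tiles: axis points
X,Y=pw(88,-132)
def lev(n,im,w,ang=0.,out=400):
    e=1.45-ang;P=[[*pw(88-r*np.cos(e),-132),.062+r*np.sin(e)] for r in(0,127e0,165,203)]
    P=[[*pw(88-r*np.cos(e),-132),.062+r/1e3*np.sin(e)] for r in(0,127,165,203)]
    q=proj(n,P);c=q.mean(0).round().astype(int)-w//2;I=cv2.resize(im[c[1]:c[1]+w,c[0]:c[0]+w],(out,out),interpolation=cv2.INTER_CUBIC)
    for u in q: cv2.circle(I,tuple(int(v) for v in (u-c+.5)*out/w-.5),3,(0,255,0),1)
    print(n,c.tolist(),q.round(1).tolist());return I
cv2.imwrite("pics/v6.png",np.vstack([np.hstack([T,S])[50:350],np.hstack([lev("top",t,50)[50:350],lev("scene",sc,74)[50:350]])]))
E
```

```text
[0.3439 0.3255 0.2238] [-0.3  0.2 -0. ]
top [409, 180] [[424.6, 205.9], [433.5, 204.5], [436.6, 204.1], [439.8, 203.6]]
scene [357, 209] [[394.0, 284.7], [393.8, 246.1], [393.8, 233.3], [393.7, 219.9]]
```

View pics/v6.png

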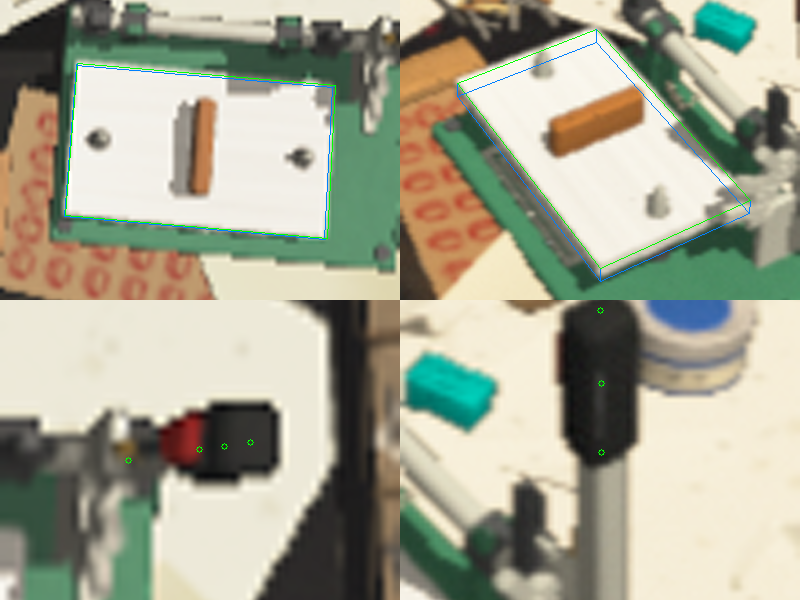

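The plate sits flat on both shoulders and matches the seated wireframe. The lever's grip axis, near (602,383) in the scene tile, agrees with lever angle ≈ 0. Now I'll plan the lever grasp and its arc.

```bash
python3 - <<'E'
from h import *
h=np.pi/2
X,Y=pw(68.1,-131)
plan([("up",.344,.3255,.295,PA+h),("over",X,Y,.295,PA+h),("grip",X,Y,.208,PA+h)])
e=1.45-np.linspace(0,1.455,28)
print([(round(16.5*(np.cos(b)-np.cos(a)),2),round(16.5*(np.sin(a)-np.sin(b)),2)) for a,b in zip(e[:-1],e[1:])])
E
```

```text
now [0.3439 0.3255 0.2237] 1.475 t 45.87 w 0.0339 q0,q6 [0.62 0.71]
up: twist -0.002 (/0.12=0.0 rows) tx -0.00 ty 0.00 tz -7.13 cm  rows@3.8 1.9
over: twist -0.000 (/0.12=0.0 rows) tx -26.79 ty -53.12 tz -0.00 cm  rows@3.8 15.7
grip: twist -0.000 (/0.12=0.0 rows) tx 0.00 ty 0.00 tz 8.70 cm  rows@3.8 2.3
[(np.float64(0.88), np.float64(0.13)), (np.float64(0.87), np.float64(0.18)), (np.float64(0.86), np.float64(0.22)), (np.float64(0.85), np.float64(0.27)), (np.float64(0.83), np.float64(0.32)), (np.float64(0.81), np.float64(0.36)), (np.float64(0.79), np.float64(0.4)), (np.float64(0.77), np.float64(0.45)), (np.float64(0.74), np.float64(0.49)), (np.float64(0.72), np.float64(0.53)), (np.float64(0.69), np.float64(0.56)), (np.float64(0.66), np.float64(0.6)), (np.float64(0.62), np.float64(0.63)), (np.float64(0.59), np.float64(0.67)), (np.float64(0.55), np.float64(0.7)), (np.float64(0.51), np.float64(0.73)), (np.float64(0.47), np.float64(0.75)), (np.float64(0.43), np.float64(0.78)), (np.float64(0.39), np.float64(0.8)), (np.float64(0.35), np.float64(0.82)), (np.float64(0.3), np.float64(0.84)), (np.float64(0.26), np.float64(0.85)), (np.float64(0.21), np.float64(0.86)), (np.float64(0.16), np.float64(0.87)), (np.float64(0.12), np.float64(0.88)), (np.float64(0.07), np.float64(0.89)), (np.float64(0.02), np.float64(0.89))]
```

Call:
carry_out([
  {"tx": 0,"ty": 0,"tz": -2,"twist": 0},
  {"tx": 0,"ty": 0,"tz": -3,"twist": 0},
  {"tx": 0,"ty": 0,"tz": -2.1,"twist": 0},
  {"tx": -0.8,"ty": -1.6,"tz": 0,"twist": 0},
  {"tx": -1.6,"ty": -3.15,"tz": 0,"twist": 0},
  {"tx": -1.6,"ty": -3.15,"tz": 0,"twist": 0},
  {"tx": -1.6,"ty": -3.15,"tz": 0,"twist": 0},
  {"tx": -1.6,"ty": -3.15,"tz": 0,"twist": 0},
  {"tx": -1.6,"ty": -3.15,"tz": 0,"twist": 0},
  {"tx": -1.6,"ty": -3.15,"tz": 0,"twist": 0},
  {"tx": -1.6,"ty": -3.15,"tz": 0,"twist": 0},
  {"tx": -1.6,"ty": -3.15,"tz": 0,"twist": 0},
  {"tx": -1.6,"ty": -3.15,"tz": 0,"twist": 0},
  {"tx": -1.6,"ty": -3.15,"tz": 0,"twist": 0},
  {"tx": -1.6,"ty": -3.15,"tz": 0,"twist": 0},
  {"tx": -1.6,"ty": -3.15,"tz": 0,"twist": 0},
  {"tx": -1.6,"ty": -3.15,"tz": 0,"twist": 0},
  {"tx": -1.6,"ty": -3.15,"tz": 0,"twist": 0},
  {"tx": -1.6,"ty": -3.15,"tz": 0,"twist": 0},
], hand=5.5, newtons=40)

```text
t: 47.45
tool_pos: [0.5441, -0.1859, 0.2947]
tool_rot: [0.048, 0.999, -0.0, 0.0]
contact_force: [0.5, 0.7, 1.3]
width: 0.0552
finger_force: 0.0
```

Call:
carry_out([
  {"tx": -1.6,"ty": -3.15,"tz": 0,"twist": 0},
  {"tx": -0.4,"ty": -1.1,"tz": 0,"twist": 0},
  {"tx": 0,"ty": 0,"tz": 0,"twist": 0},
  {"tx": 0,"ty": 0,"tz": 0,"twist": 0},
  {"tx": 0,"ty": 0,"tz": 0,"twist": 0},
  {"tx": 0,"ty": 0,"tz": 0,"twist": 0},
  {"tx": 0,"ty": 0,"tz": 0,"twist": 0},
  {"tx": 0,"ty": 0,"tz": 0,"twist": 0},
])

```text
t: 48.12
tool_pos: [0.5603, -0.2265, 0.2952]
tool_rot: [0.047, 0.999, -0.0, 0.0]
contact_force: [-1.1, -0.8, 0.4]
width: 0.0551
finger_force: 0.0
```

```bash
python3 - <<'E'
from h import *
h=np.pi/2
X,Y=pw(68.1,-131)
plan([("over",X,Y,.295,PA+h),("grip",X,Y,.208,PA+h)])
E
```

```text
now [ 0.5603 -0.2265  0.2952] 1.478 t 48.12 w 0.0551 q0,q6 [-0.5 -0.4]
over: twist 0.001 (/0.12=0.0 rows) tx -0.06 ty -0.21 tz 0.02 cm  rows@3.8 0.1
grip: twist -0.000 (/0.12=0.0 rows) tx 0.00 ty 0.00 tz 8.70 cm  rows@3.8 2.3
```

Call:
carry_out([
  {"tx": -0.05,"ty": -0.15,"tz": 0.8,"twist": 0},
  {"tx": 0,"ty": 0,"tz": 1.6,"twist": 0},
  {"tx": 0,"ty": 0,"tz": 1.8,"twist": 0},
  {"tx": 0,"ty": 0,"tz": 1.8,"twist": 0},
  {"tx": 0,"ty": 0,"tz": 1.6,"twist": 0},
  {"tx": 0,"ty": 0,"tz": 1.1,"twist": 0},
  {"tx": 0,"ty": 0,"tz": 0,"twist": 0},
  {"tx": 0,"ty": 0,"tz": 0,"twist": 0},
  {"tx": 0,"ty": 0,"tz": 0,"twist": 0},
  {"tx": 0,"ty": 0,"tz": 0,"twist": 0},
  {"tx": 0,"ty": 0,"tz": 0,"twist": 0},
])

```text
t: 49.03
tool_pos: [0.5614, -0.2296, 0.209]
tool_rot: [0.047, 0.999, -0.001, 0.001]
contact_force: [0.1, -0.0, 0.1]
width: 0.0547
finger_force: 0.0
```

Call:
carry_out([
  {"tx": 0,"ty": 0,"tz": 0,"twist": 0},
  {"tx": 0,"ty": 0,"tz": 0,"twist": 0},
  {"tx": 0,"ty": 0,"tz": 0,"twist": 0},
  {"tx": 0,"ty": 0,"tz": 0,"twist": 0},
  {"tx": 0,"ty": 0,"tz": 0,"twist": 0},
  {"tx": 0,"ty": 0,"tz": 0,"twist": 0},
  {"tx": 0,"ty": 0,"tz": 0,"twist": 0},
  {"tx": 0,"ty": 0,"tz": 0,"twist": 0},
], hand=0)

```text
t: 49.7
tool_pos: [0.5612, -0.2294, 0.2089]
tool_rot: [0.048, 0.999, 0.0, 0.001]
contact_force: [-1.0, -1.6, 6.4]
width: 0.0233
finger_force: 43.5
```

Call:
carry_out([
  {"tx": 0.4,"ty": 0,"tz": 0.05,"twist": 0},
  {"tx": 0.6,"ty": 0,"tz": 0.1,"twist": 0},
  {"tx": 0.75,"ty": 0,"tz": 0.16,"twist": 0},
  {"tx": 0,"ty": 0,"tz": 0,"twist": 0},
  {"tx": 0,"ty": 0,"tz": 0,"twist": 0},
  {"tx": 0,"ty": 0,"tz": 0,"twist": 0},
])

```text
t: 50.2
tool_pos: [0.5451, -0.228, 0.2063]
tool_rot: [0.047, 0.999, -0.001, 0.003]
contact_force: [2.9, -0.8, 6.0]
width: 0.0237
finger_force: 43.1
```

Call:
carry_out([
  {"tx": 0.86,"ty": 0,"tz": 0.22,"twist": 0},
  {"tx": 0.85,"ty": 0,"tz": 0.27,"twist": 0},
  {"tx": 0.83,"ty": 0,"tz": 0.32,"twist": 0},
  {"tx": 0.81,"ty": 0,"tz": 0.36,"twist": 0},
  {"tx": 0.79,"ty": 0,"tz": 0.4,"twist": 0},
  {"tx": 0.77,"ty": 0,"tz": 0.45,"twist": 0},
  {"tx": 0.74,"ty": 0,"tz": 0.49,"twist": 0},
  {"tx": 0,"ty": 0,"tz": 0,"twist": 0},
  {"tx": 0,"ty": 0,"tz": 0,"twist": 0},
  {"tx": 0,"ty": 0,"tz": 0,"twist": 0},
  {"tx": 0,"ty": 0,"tz": 0,"twist": 0},
])

```text
t: 51.12
tool_pos: [0.4864, -0.2224, 0.1807]
tool_rot: [0.047, 0.999, -0.001, -0.0]
contact_force: [-3.0, -0.0, 7.4]
width: 0.0236
finger_force: 43.6
```

```bash
python3 - <<'E'
from h import *
s=read_state();p=s["tool_pos"];c,d=np.cos(PA),np.sin(PA);v=p[:2]-[PX,PY]
x=(c*v[0]+d*v[1])*1e3;y=(-d*v[0]+c*v[1])*1e3;z=(p[2]+.018-.062)*1e3;print(x,y,z,"r",np.hypot(88-x,z),"lever",1.45-np.arctan2(z,88-x),s["width"])
E
```

```text
-6.416695864279183 -131.78193540220693 136.71829817066717 r 166.15175446744837 lever 0.48358825546831075 0.023558195492076935
```

Call:
carry_out([
  {"tx": 0.72,"ty": 0,"tz": 0.53,"twist": 0},
  {"tx": 0.69,"ty": 0,"tz": 0.56,"twist": 0},
  {"tx": 0.66,"ty": 0,"tz": 0.6,"twist": 0},
  {"tx": 0.62,"ty": 0,"tz": 0.63,"twist": 0},
  {"tx": 0.59,"ty": 0,"tz": 0.67,"twist": 0},
  {"tx": 0.55,"ty": 0,"tz": 0.7,"twist": 0},
  {"tx": 0.51,"ty": 0,"tz": 0.73,"twist": 0},
  {"tx": 0.47,"ty": 0,"tz": 0.75,"twist": 0},
  {"tx": 0.43,"ty": 0,"tz": 0.78,"twist": 0},
  {"tx": 0.39,"ty": 0,"tz": 0.8,"twist": 0},
  {"tx": 0.35,"ty": 0,"tz": 0.82,"twist": 0},
  {"tx": 0.3,"ty": 0,"tz": 0.84,"twist": 0},
  {"tx": 0,"ty": 0,"tz": 0,"twist": 0},
  {"tx": 0,"ty": 0,"tz": 0,"twist": 0},
  {"tx": 0,"ty": 0,"tz": 0,"twist": 0},
  {"tx": 0,"ty": 0,"tz": 0,"twist": 0},
])

```text
t: 52.45
tool_pos: [0.4218, -0.2162, 0.0938]
tool_rot: [0.048, 0.999, -0.0, -0.003]
contact_force: [-5.5, -1.6, 0.3]
width: 0.0235
finger_force: 45.1
```

Call:
carry_out([
  {"tx": 0.26,"ty": 0,"tz": 0.85,"twist": 0},
  {"tx": 0.21,"ty": 0,"tz": 0.86,"twist": 0},
  {"tx": 0.16,"ty": 0,"tz": 0.87,"twist": 0},
  {"tx": 0.12,"ty": 0,"tz": 0.88,"twist": 0},
  {"tx": 0,"ty": 0,"tz": 0,"twist": 0},
  {"tx": 0,"ty": 0,"tz": 0,"twist": 0},
  {"tx": 0,"ty": 0,"tz": 0,"twist": 0},
  {"tx": 0,"ty": 0,"tz": 0,"twist": 0},
])

```text
t: 53.12
tool_pos: [0.4148, -0.2155, 0.0591]
tool_rot: [0.048, 0.999, -0.0, -0.003]
contact_force: [-5.3, -1.9, -0.5]
width: 0.0237
finger_force: 45.5
```

```bash
cat >> h.py <<'E'
def lever():
    s=read_state();p=s["tool_pos"];c,d=np.cos(PA),np.sin(PA);v=p[:2]-[PX,PY]
    x=(c*v[0]+d*v[1])*1e3;y=(-d*v[0]+c*v[1])*1e3;z=(p[2]+.018-.062)*1e3;print(x,y,z,"r",np.hypot(88-x,z),"lever",1.45-np.arctan2(z,88-x),s["width"],s["contact_force"].round(1))
E
python3 -c "import h;h.lever()"
```

```text
-78.37457012627199 -131.64303977367038 15.078858784688121 r 167.0564861564805 lever 1.3596149468123657 0.023739200024060193 [-5.3 -1.9 -0.5]
```

Call:
carry_out([
  {"tx": 0.06,"ty": 0,"tz": 0.5,"twist": 0},
  {"tx": 0,"ty": 0,"tz": 0.5,"twist": 0},
  {"tx": 0,"ty": 0,"tz": 0.4,"twist": 0},
  {"tx": 0,"ty": 0,"tz": 0.2,"twist": 0},
  {"tx": 0,"ty": 0,"tz": 0,"twist": 0},
  {"tx": 0,"ty": 0,"tz": 0,"twist": 0},
  {"tx": 0,"ty": 0,"tz": 0,"twist": 0},
  {"tx": 0,"ty": 0,"tz": 0,"twist": 0},
])

```text
t: 53.78
tool_pos: [0.414, -0.2154, 0.0437]
tool_rot: [0.048, 0.999, -0.0, -0.003]
contact_force: [-6.8, -1.8, 1.0]
width: 0.0233
finger_force: 46.1
```

```bash
python3 -c "import h;h.lever()"
```

```text
-79.17295762657217 -131.664437652676 -0.2818468739223534 r 167.17319521764256 lever 1.4516859581291024 0.02329206936876743 [-6.8 -1.8  1. ]
```

Call:
carry_out([
  {"tx": 0,"ty": 0,"tz": 0.15,"twist": 0},
  {"tx": 0,"ty": 0,"tz": 0.15,"twist": 0},
  {"tx": 0,"ty": 0,"tz": 0.1,"twist": 0},
  {"tx": 0,"ty": 0,"tz": 0,"twist": 0},
  {"tx": 0,"ty": 0,"tz": 0,"twist": 0},
  {"tx": 0,"ty": 0,"tz": 0,"twist": 0},
  {"tx": 0,"ty": 0,"tz": 0,"twist": 0},
])

```text
t: 54.37
tool_pos: [0.414, -0.2154, 0.0401]
tool_rot: [0.048, 0.999, -0.0, -0.003]
contact_force: [-7.3, -0.9, 2.9]
width: 0.0235
finger_force: 46.4
```

```bash
python3 -c "import h;h.lever()"
```

```text
-79.12807455692011 -131.67218630628568 -3.903046351567796 r 167.1736434846293 lever 1.4733493805925075 0.023513646033344337 [-7.3 -0.9  2.9]
```

Call:
carry_out([
  {"tx": 0,"ty": 0,"tz": 0.2,"twist": 0},
  {"tx": 0,"ty": 0,"tz": 0.2,"twist": 0},
  {"tx": 0,"ty": 0,"tz": 0.1,"twist": 0},
  {"tx": 0,"ty": 0,"tz": 0,"twist": 0},
  {"tx": 0,"ty": 0,"tz": 0,"twist": 0},
  {"tx": 0,"ty": 0,"tz": 0,"twist": 0},
  {"tx": 0,"ty": 0,"tz": 0,"twist": 0},
])

```text
t: 54.95
tool_pos: [0.4141, -0.2155, 0.0362]
tool_rot: [0.047, 0.999, -0.0, -0.003]
contact_force: [-8.4, -0.3, 9.1]
width: 0.0236
finger_force: 47.0
```

Call:
carry_out([
  {"tx": 0,"ty": 0,"tz": 0,"twist": 0},
  {"tx": 0,"ty": 0,"tz": 0,"twist": 0},
  {"tx": 0,"ty": 0,"tz": 0,"twist": 0},
  {"tx": 0,"ty": 0,"tz": 0,"twist": 0},
  {"tx": 0,"ty": 0,"tz": 0,"twist": 0},
  {"tx": 0,"ty": 0,"tz": -1,"twist": 0},
  {"tx": 0,"ty": 0,"tz": -2.5,"twist": 0},
  {"tx": 0,"ty": 0,"tz": -3,"twist": 0},
  {"tx": 0,"ty": 0,"tz": -3,"twist": 0},
  {"tx": 0,"ty": 0,"tz": -3,"twist": 0},
  {"tx": 0,"ty": 0,"tz": -3,"twist": 0},
  {"tx": 0,"ty": 0,"tz": -3,"twist": 0},
  {"tx": 0,"ty": 2,"tz": -1,"twist": 0},
  {"tx": 0.3,"ty": 3.2,"tz": 0,"twist": 0},
  {"tx": 0.3,"ty": 3.2,"tz": 0,"twist": 0},
  {"tx": 0.3,"ty": 3.2,"tz": 0,"twist": 0},
  {"tx": 0.3,"ty": 3.2,"tz": 0,"twist": 0},
  {"tx": 0.3,"ty": 3.2,"tz": 0,"twist": 0},
  {"tx": 0.3,"ty": 3.2,"tz": 0,"twist": 0},
  {"tx": 0.3,"ty": 3.2,"tz": 0,"twist": 0},
], hand=4.8)

```text
t: 56.62
tool_pos: [0.4186, 0.0308, 0.2316]
tool_rot: [0.048, 0.999, -0.0, 0.001]
contact_force: [0.5, -1.2, 0.2]
width: 0.0483
finger_force: 0.0
```

Call:
carry_out([
  {"tx": 0.3,"ty": 3.2,"tz": 0,"twist": 0},
  {"tx": 0.3,"ty": 3.2,"tz": 0,"twist": 0},
  {"tx": 0.3,"ty": 3.2,"tz": 0,"twist": 0},
  {"tx": 0.3,"ty": 3.2,"tz": 0,"twist": 0},
  {"tx": 0.3,"ty": 3.2,"tz": 0,"twist": 0},
  {"tx": 0.3,"ty": 3.2,"tz": 0,"twist": 0},
  {"tx": 0.3,"ty": 3.2,"tz": 0,"twist": 0},
  {"tx": 0.3,"ty": 3.2,"tz": 0,"twist": 0},
  {"tx": 0.3,"ty": 2,"tz": 0,"twist": 0},
  {"tx": 0,"ty": 0,"tz": 0,"twist": 0},
  {"tx": 0,"ty": 0,"tz": 0,"twist": 0},
  {"tx": 0,"ty": 0,"tz": 0,"twist": 0},
  {"tx": 0,"ty": 0,"tz": 0,"twist": 0},
  {"tx": 0,"ty": 0,"tz": 0,"twist": 0},
])

```text
t: 57.78
tool_pos: [0.4182, 0.3057, 0.2309]
tool_rot: [0.048, 0.999, -0.0, 0.0]
contact_force: [0.4, 0.4, -0.3]
width: 0.0478
finger_force: 0.0
```

```bash
python3 - <<'E'
from h import *
for n in("top","scene"): cv2.imwrite(f"pics/end_{n}.png",grab_frame(n)[:,:,::-1])
t=cv2.imread("pics/end_top.png");s=cv2.imread("pics/end_scene.png")
def pts(n,im,o,k):
    P=[[*pw(88-r,-132),.062] for r in(0,127,165,203)]+[[*pw(88-165,-112),.062]]
    for u in proj(n,P): cv2.circle(im,tuple(int(v) for v in (u-o+.5)*k-.5),3,(0,255,0),1)
T=cv2.resize(t[180:260,340:447],(400,300),interpolation=cv2.INTER_CUBIC);S=cv2.resize(s[235:325,300:420],(400,300),interpolation=cv2.INTER_CUBIC)
T2,S2=T.copy(),S.copy()
pts("top",T2,[340,180],400/107);pts("scene",S2,[300,235],400/120)
cv2.imwrite("pics/v7.png",np.vstack([np.hstack([T,S]),np.hstack([T2,S2])]))
E
```

```text
(no output)
```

View pics/v7.png

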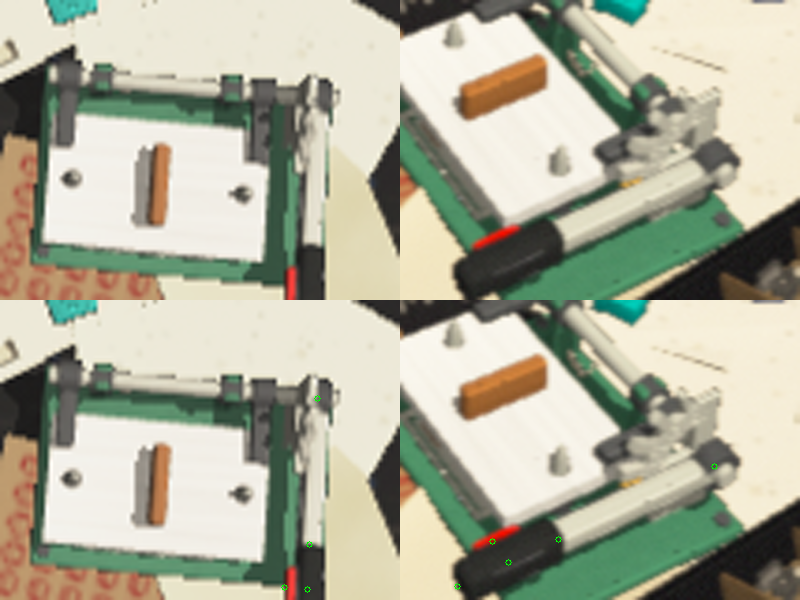

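The lever lies level along the predicted axis points. The red button stands out to its full 20 mm (top-view mark at (284,587)), and the plate is still seated. Handing in.

```bash
python3 - <<'E'
from bench import *
print(sign_off())
E
```

```text
the job is handed in; nothing more can be done
None
```

I handed the job in with the spacer out on the bench, all four letters in the bed, the plate seated and the lever latched down with its button out; on the way the plate caught the press's left toe once and I backed it off, and I had no verdict back from the judge.

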